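Close the hinged tube clamp and drop its swing bolt into the fork

ROBOT

A 6-joint arm with a two-finger parallel gripper is mounted at the origin on a cart in front of the work surface, level with it; the furniture and walls round the work are solid. World frame = base frame: x ahead of the robot, y to its left, z up, the work surface at z = 0. Lengths are in m, angles in rad, forces in N, time in s.
With the tool pointing down it reaches from about 0.3 to 0.75 m from the base axis. Payload 8.5 kg.
Tool frame: the origin (TCP) lies at the very end of the fingers, on their centre line; the grasp point (between the pads) lies 19 mm behind it; z points along the fingers, y is the direction in which the jaws open and shut (so a half turn about z gives the same grasp; the last joint's range is limited). The gripper opens to 85 mm and grips with 20 to 120 N. Pads are 22 mm wide; open, the fingers measure 114 mm over their backs; the gripper's body (76 mm by 85 mm) begins 54 mm behind the grasp point. The pads swing forward as they close: fully open they stand 13 mm farther back than shut.
Start: joints at [-1.496, 0.381, 1.297, -0, 1.464, -0.215], TCP at [0.157, -0.527, 0.231] pointing down, gripper open.
Joint ranges: [-3.11, 3.11], [-0.89, 2.33], [0.22, 2.48], [-1.42, 4.56], [0.17, 2.85], [-2.88, 2.88]. Speed limits (rad/s): [2.39, 2.39, 3.14, 3.14, 3.14, 3.14].

INTERFACE

Orientations are given as a rotation vector (axis times angle).
In Python, from station import status, get_image, robot gives the robot as it stands.
- The arm moves only by the tool jog_arm, never from a script. Its argument "plan" is a list of rows, each an object with "dp": the shift along the tool's x, y, z each as a share of 0.5 m, from -1 to 1, a list of three; "turn": the turn, a rotation vector about the tool's x, y, z each as a share of pi/4 rad, from -1 to 1, a list of three; "claw": the finger opening in mm, from 0 to 85.4. A call has exactly 5 rows; each row shifts and turns the commanded pose from where the row before left it, along the tool's axes as they then stand; what a row does not reach is not made up. A row lasts 1/8 s, in which the tool goes at most 62.5 mm and 10.7 degrees, less where a joint would pass 70% of its speed; a pose out of reach is approached as far as the arm can. A call with a number of a shift or a turn outside -1 to 1 is refused whole. A call with a gripper value outside its range is refused whole. The fingers move at their own pace and stop on an object; "force" is the grip in N (left out, the last holds). Time passes only in rows, so rows that do not move let the fingers close, or fill a call up. It gives the time, the measured TCP pose, the force and the opening at its end, in the units of the state.
- status.get_obs(): the state, without advancing time (a new reading comes with each control period).
- get_image(name): name is "scene" or "top" or "wrist"; returns a dict with "frame" (420x560x3 uint8, red, green, blue), "z_map" (420x560 float32, m along the optical axis (not along the pixel's ray), 0 where there is no reading), "fx", "fy", "cx", "cy" (pixels), "extrinsics" (4x4, takes a point from world to camera coordinates). Camera axes: x right, y down, z forward; pixel columns grow to the right and rows downward; lengths in m; the calibration is good to about 2 mm. A picture is of the moment at which its call begins.
- robot.hand_in(): hands the job in, once; it reports no verdict.
The state is a dict: "t": time; "joint_pos": joint angles; "qvel": joint speeds; "effort": joint torques, N m; "position": TCP position; "tool_rot": TCP orientation; "ft_force": force on the tool from outside, world axes, zero at the start; "moment": the same for the moment, N m; "width": finger opening in m.
Only numpy, scipy, OpenCV 4.12 (cv2) and the standard library are available. Lean on these libraries where they do the work, as an engineer would, in place of code of your own. Each camera call takes 0.05 s, during which the arm holds its last target.

TASK

Swing the hinged cap of the bench clamp over onto the tube and press its fork end down, firmly but without forcing it (about 12 N, well under 20 N), until its rubber pad beds on the tube. Then draw the spring-loaded swing bolt out lengthwise, swing it up into the fork slot and let its cross-bar settle into the notch behind the raised lips, without ramming it against the fork, so that it holds the cap clamped on the tube. Leave the tube lying in its saddle and do not disturb the small things beside the clamp.

Things in the scene. Friction and masses are not known exactly. Their poses are not given: they have to be found in the camera images.
- clamp: Steel tube clamp screwed to the bench, place and yaw vary. Origin on the bench under the centre of its 160 x 90 x 10 mm base plate; x across the tube, away from the robot (give or take yaw), y along the tube, z up. The tube axis is 75 mm up in a vee saddle. Cap hinge axis (along y) at x=+45, z=75 mm between ears at y=+-25..33. Swing-bolt pivot (along y) at x=-62, z=25 between small lugs, y within +-15.
- tube: Loose plain aluminium tube, 34 mm diameter, 190 mm long, 0.3 to 0.6 kg, lying in the saddle; origin at its centre, y along it. It stays where it is.
- cap: Hinged half: 40 mm wide steel arch (outer radius 30 mm) with a fork. Origin on the hinge axis, axes parallel to the clamp's at cap_hinge 0. The fork plate runs from x=-75 to -125 mm, z=-3 to +7; slot 15 mm wide, open at the -x end, bottom at x=-91. Parallel sides (y=+-20) can be pinched. 4 mm lips on the prongs at x=-120; the notch for the cross-bar is behind them. A rubber pad in the arch bears on the tube.
- cap_hinge (a joint): Angle of the cap, rad: 0 = fork plate level, positive = open (1.45 to 1.85 at the start: standing up, fork end on top). The hinge is stiff (about 3 N at the fork) and the cap stays where left. Pad wear differs and cannot be seen: the angle at which the pad beds on the tube is anywhere from about -0.08 to +0.08 and must be felt. Once bedded it is rigid; force at the fork bears on the tube 2.4-fold.
- fork (a point): Point in the slot, level with the top face of the fork plate, midway between the prongs at the notch: x=-107, y=0, z=+7 mm in the cap's frame. The slot is open below, so shut fingertips may drop into it: press on the prongs on both sides of it (each 12.5 mm wide along y, 33 mm flat between the lips and a raised step at x=-82).
- bolt: Rod of the swing bolt, 10 mm thick, in a 14 mm sleeve. Origin at the swing pivot when bolt_pull is 0; z along the rod towards its knob. A cross-bar (12 mm diameter, 38 mm long along y) is centred at z=55 mm. It drops into the notch of the fork.
- knob (a point): Centre of the swing bolt's rectangular steel knob, at z=85 mm of the rod: 18 mm along y (the sides to pinch; held there it can turn about y between the fingers, but may then creep back with the spring), 24 mm across, 26 mm along the rod.
- bolt_hinge (a joint): Angle of the swing bolt, rad: 0 = upright (in the slot), positive = leaning out to the clamp's -x side (0.95 to 1.3 at the start; it falls out to its stop at 1.35 when let go). Inner stop at -0.06.
- bolt_pull (a joint): How far the rod is drawn out of its sleeve, m: 0 at rest, end stop 0.026; a spring resists with 4 N plus 0.3 N per mm. With the cap bedded the cross-bar rests in the notch at 0 to 0.017, depending on the pad, and clears the lips 6 to 7 mm farther out. Let go in the notch, the spring clamps the cap on the tube.
- spanner_b: Bystander: combination spanner, 28 x 179 x 9 mm, lying flat; origin at the centre of its underside.
- die_0: Bystander: steel crimp die segment standing on end, 37 x 36 x 56 mm; origin at the centre of its underside.
- pbox_c: Bystander: small brown carton, 51 x 66 x 46 mm; origin at the centre of its underside.
Not all that is in view belongs to the job. Of the things like the clamp, leave any that is orange; of the rest the larger one is meant.

How it is judged:
On the way, in this order (a step that is already met when the one before it is completed fails the run):
1. the cap is pressed down until its pad bears on the tube (over 12 N, some 7 N at the fork, for 0.2 s), the bolt not yet in the slot (value of joint cap_hinge below 0.12 rad and contact force between cap and tube above 12 N and value of joint bolt_hinge above 0.3 rad), for 0.2 s.
2. the swing bolt stands in the slot and its cross-bar bears on the fork (value of joint bolt_hinge below 0.12 rad and contact force between bolt and cap above 3 N), for 0.2 s.
At the end, for the whole second after the job is handed in: The swing bolt stands upright in the slot (within 0.12 rad), its cross-bar bears on the fork with over 3 N, the cap is down (under 0.12 rad) with its pad bearing on the tube with over 3 N, the tube is within 15 mm of where it lay, and cap and bolt are at rest (all of step 2 and value of joint cap_hinge below 0.12 rad and contact force between cap and tube above 3 N and value of joint bolt_hinge above -0.1 rad and horizontal distance between knob and fork below 0.02 m and distance of tube from where it was at the start of the episode below 0.015 m and angular speed of each of cap, bolt below 0.1 rad/s); the robot touches nothing.
It fails at once if the cap is forced down before the bolt is in: pad on tube over 50 N (some 24 N at the fork) (contact force between cap and tube above 50 N and value of joint bolt_hinge above 0.3 rad).
It fails at once if the bolt is rammed against the fork (over 60 N) (contact force between bolt and cap above 60 N).
It fails at once if the tube is shifted by more than 25 mm (distance of tube from where it was at the start of the episode above 0.025 m).
It fails at once if the spanner, the die or the carton is pushed aside by more than 20 mm (distance of any of spanner_b, die_0, pbox_c from where it was at the start of the episode above 0.02 m).
It also fails if it takes over 64 s, if anything falls off the work surface, if the arm or the gripper's body presses on something with over 40 N, if the wrist force passes 120 N, or if a joint passes its speed limit or range.

## Working session

There is one attempt and no reset: what is moved stays moved. The work goes in short steps, Python scripts to look and compute and a tool call to move; the robot and the scene stay as the last step left them, time stands still between calls to the robot, and variables do not carry over. Pictures are saved under pics/ and viewed, and the job is handed in when it is done.

Besides the shell and the picture viewer there is one more tool, called after "Call:" by a JSON object that holds its "fn" and its "kwargs", one argument or row to a line. jog_arm: Moves the arm, as the interface text tells. Its arguments: {"type":"object","properties":{"plan":{"type":"array","items":{"type":"object","properties":{"dp":{"type":"array","items":{"type":"number","minimum":-1,"maximum":1}},"turn":{"type":"array","items":{"type":"number","minimum":-1,"maximum":1}},"claw":{"type":"number"}}}},"force":{"type":"number"}},"required":["plan"]}

```bash
ls; mkdir -p pics; cat > h.py <<'E'
import numpy as np,cv2
from station import status,get_image,robot
from scipy.spatial.transform import Rotation as R
def snap(n,f):
    d=get_image(n); cv2.imwrite('pics/'+f+'.png',d['frame'][:,:,::-1]); np.savez('pics/'+f+'.npz',**d); return d
def cloud(d):
    z=d['z_map'];v,u=np.mgrid[:z.shape[0],:z.shape[1]]
    P=np.stack([(u-d['cx'])/d['fx']*z,(v-d['cy'])/d['fy']*z,z],-1)
    E=d['extrinsics']; W=(P-E[:3,3])@E[:3,:3]; W[z==0]=np.nan; return W
E
python3 - <<'E'
from h import *
for n in ['scene','top','wrist']:
    d=snap(n,n+'0'); print(n,d['fx'],d['cx'],np.linalg.inv(d['extrinsics']).round(3).tolist())
print(status.get_obs())
E
```

```text
pics
scene 496.9509449223402 279.3530933410823 [[-0.467, -0.358, 0.808, -0.186], [-0.884, 0.18, -0.431, 0.447], [0.009, -0.916, -0.401, 0.481], [0.0, 0.0, 0.0, 1.0]]
top 510.2557541925175 276.3170677149421 [[-0.02, -0.992, 0.122, 0.458], [-1.0, 0.022, 0.017, 0.002], [-0.02, -0.121, -0.992, 1.228], [0.0, 0.0, 0.0, 1.0]]
wrist 376.6878807422288 284.14593725177235 [[0.285, -0.913, -0.291, 0.231], [-0.959, -0.272, -0.085, -0.504], [-0.002, 0.303, -0.953, 0.373], [0.0, 0.0, 0.0, 1.0]]
{'t': 0.15, 'joint_pos': array([-1.49630289e+00,  3.81048850e-01,  1.29803913e+00,  4.22212778e-05,
        1.46356948e+00, -2.15315799e-01]), 'qvel': array([-3.02891538e-05, -8.04243552e-04, -1.89034271e-03, -2.34517379e-04,
       -4.07953017e-04,  4.32853460e-04]), 'effort': array([ 1.72877080e-03, -4.48628783e+01, -2.31343925e+01, -1.68714382e-04,
        3.78195356e-03, -1.42012891e-05]), 'position': array([ 0.15715708, -0.52684785,  0.23086554]), 'tool_rot': array([-3.10762067e+00, -4.53479845e-01, -1.83384176e-04]), 'ft_force': array([ 0.68567345, -0.37335106, -0.62249442]), 'moment': array([-0.03388819,  0.03060318,  0.01979739]), 'width': 0.08565648729828523}
```

View pics/scene0.png

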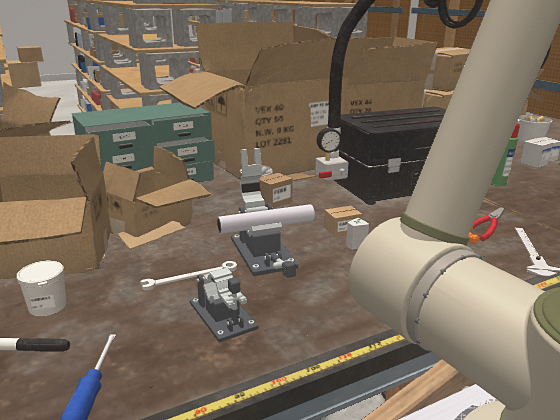

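View pics/top0.png

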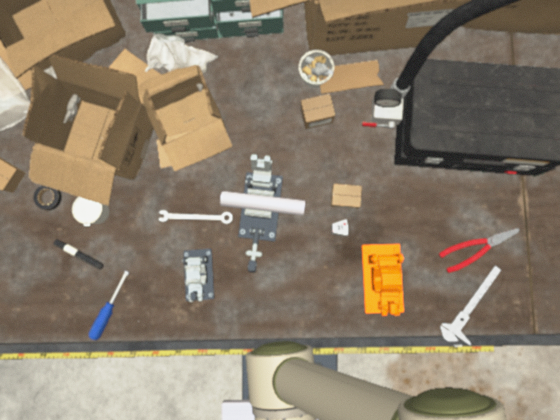

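```bash
python3 - <<'E'
from h import *
for n,(u0,u1,v0,v1) in {'top':(210,370,140,290),'scene':(210,390,130,290)}.items():
    d=dict(np.load(f'pics/{n}0.npz')); f=d['frame'][v0:v1,u0:u1,::-1]
    cv2.imwrite(f'pics/{n}0c.png',cv2.resize(f,None,fx=3.6,fy=3.6,interpolation=cv2.INTER_CUBIC))
d=dict(np.load('pics/top0.npz'));W=cloud(d)
h=W[140:290,220:310,2]
for v in range(150,280,5): print(v,(W[v,222:310:4,2]*1000).round().astype(int))
E
```

```text
150 [98 87 -1 -3 -4 -1  2  0 -1  1  0 -2 -3  2 -5  1  0 -4  0 -4 -5  2]
155 [ -1   0   1  -2   1  -2  -4  -7 192  -3  -2  -2   0  -3  -2  -2  -2  -2
  -3  -2  -2   4]
160 [ -2  -5  -4  -3  -2   0  -4  -1 197 124 122 195 184   2  -3  -2   0   0
  -1   1   1  -2]
165 [ -3  -1   3   4  -3  -2  -1  -3 170 164 165 174 162  -2  -1  -2  -2   2
  -3  -4  -3   1]
170 [  1  -1  -3  -2  -5  -1  -2  -3 147 143 152 155 101  -3   1   0  -4  -5
   3  -2   1  -4]
175 [-1 -4 -2  2 -3 -1 14  9 93 93 95 93 92 10  0 -1  0 -2 -3 -3 -2 -4]
180 [ 3  1  4  0 -5  1 83 85 94 95 94 92 92 76 12  9 -2  0 -2  0  1 -5]
185 [-1 -2 -2 -3 -2  2  8 72 79 77 77 79 76 83 15 -3  0  0 -2 -4  2 -1]
190 [ 5 -1 -1  0 -5 -2  6 70 67 67  9 10  9 67 10  4 -2 -1 -4 -2  0 -6]
195 [88 93 87 87 91 86 81 83 82 70 70 73 69  7  8 -3  0  3 -1 -1  2 -6]
200 [95 91 95 89 91 86 88 88 94 88 89 91 90 88 90 93 86 82 87 83 -1 -5]
205 [79 84 85 84 87 86 85 88 92 91 86 92 90 87 90 92 94 87 89 93 91 -5]
210 [-2 -1  2 -2  1  8 75 71 68 68 78 82 79 83 83 85 87 89 87 92 90  1]
215 [10  3 11 -4 -1 10 11 73 67 69 67 71 72  7 13 -2 -5 -1 -1  0 71 -2]

[... 1052 characters left out ...]
     1
                    3                    1                    1
                   -6]
270 [ 1 -7  4  0 -3 -3  1 54 60 -2 -3 -6 -2 -2 -1  0  0 -3  0 -2  1 -4]
275 [-9223372036854775808                    2                    4
                   -4                   -1                    1
                   -1                   -1                   -7
                   -2                   -3                    2
                   -8                    4                   -3
                   -2                    0                    0
                   -1                   -3                   -6
                    0]<stdin>:7: RuntimeWarning: invalid value encountered in cast
```

```bash
python3 - <<'E'
from h import *
d=dict(np.load('pics/top0.npz'));W=cloud(d)
# tube axis
V=W[185:222,215:312].reshape(-1,3); 
T=V[(V[:,2]>0.075)&(V[:,2]<0.1)]
# fit edges: PCA after restricting to top
T2=T[T[:,2]>0.088]; print(len(T2),T2.mean(0),T2.max(0))
u,s,v=np.linalg.svd(T2[:,:2]-T2[:,:2].mean(0)); print('dir',v[0],s, 'ext',np.ptp((T2[:,:2]-T2[:,:2].mean(0))@v[0]))
# base plate
B=W[150:250,225:295].reshape(-1,3); m=abs(B[:,2]-0.010)<0.005
g=B[m][:,:2].astype(np.float32); print(len(g),cv2.minAreaRect(g))
for n,(a,b,c,e) in {'box':(325,370,175,215),'die':(325,355,212,240)}.items():
    Q=W[c:e,a:b].reshape(-1,3);Q=Q[Q[:,2]>0.02];print(n,cv2.minAreaRect(Q[:,:2].astype(np.float32)),np.median(Q[:,2]))
E
```

```text
663 [0.60652031 0.05252692 0.09071931] [0.6457578  0.14616891 0.09768539]
dir [-0.13659475 -0.99062701] [1.40345283 0.16656809] ext 0.1896900335486055
1107 ((0.636760413646698, 0.06306014209985733), (0.1630539745092392, 0.2223752737045288), 86.72193908691406)
box ((0.6245878338813782, -0.14229944348335266), (0.06648098677396774, 0.050964612513780594), 83.53958129882812) 0.04402613478200397
die ((0.5495374202728271, -0.12247582525014877), (0.03488704562187195, 0.03467316925525665), 86.85365295410156) 0.05407630005663317
```

View pics/top0c.png

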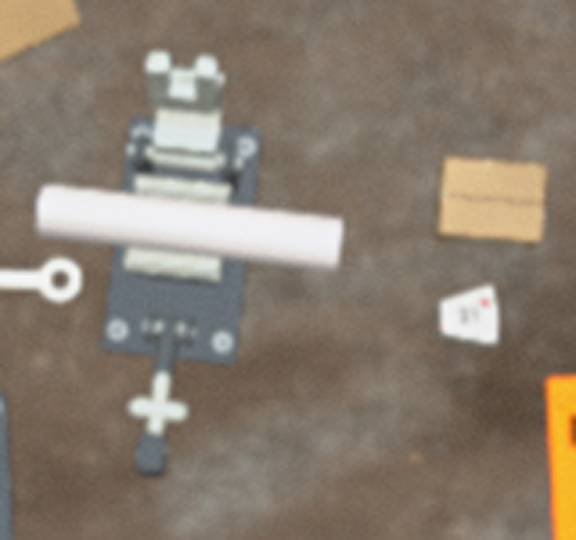

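View pics/scene0c.png

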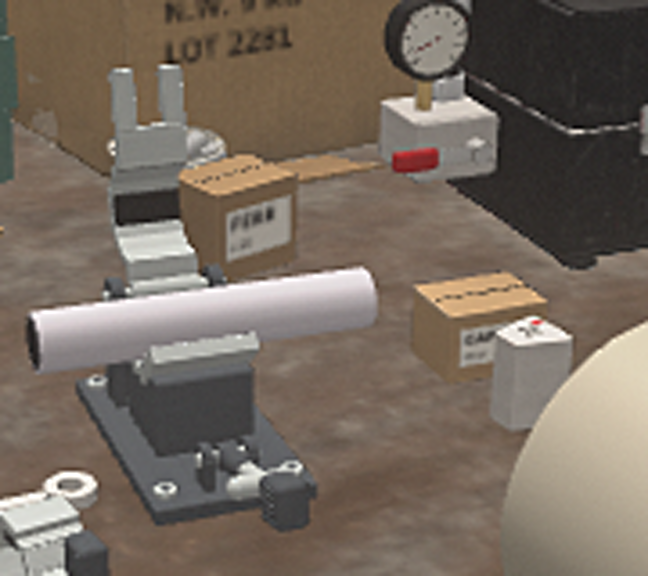

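```bash
python3 - <<'E'
from h import *
d=dict(np.load('pics/top0.npz'));W=cloud(d); im=d['frame'].astype(int)
reg=np.zeros(W.shape[:2],bool);reg[172:246,236:290]=1
m=(reg&(abs(W[...,2]-0.010)<0.0045)&(im.max(2)<110)&((im[...,0]-im[...,2])<8)).astype(np.uint8)
m=cv2.morphologyEx(m,cv2.MORPH_OPEN,np.ones((2,2)))
n,l,st,c=cv2.connectedComponentsWithStats(m)
m2=np.isin(l,[i for i in range(1,n) if st[i,4]>15])
vv,uu=np.nonzero(m2)
# cast rays to z=0.010
Ei=np.linalg.inv(d['extrinsics'])
def ray(u,v,z):
    r=Ei[:3,:3]@np.stack([(u-d['cx'])/d['fx'],(v-d['cy'])/d['fy'],np.ones(len(u))]); t=(z-Ei[2,3])/r[2]; return (Ei[:3,3:]+r*t).T
P=ray(uu.astype(float),vv.astype(float),0.010); print(cv2.minAreaRect(P[:,:2].astype(np.float32)))
ex=np.array([0.9906,-0.1366]);ey=np.array([0.1366,0.9906])
for nm,e in(('x',ex),('y',ey)): q=P[:,:2]@e; print(nm,np.percentile(q,[0,1,2,50,98,99,100]).round(4))
V=W[185:222,215:312].reshape(-1,3); T2=V[V[:,2]>0.08]; q=T2[:,:2]@ex;print('tube x',np.percentile(q,[0,2,5,50,95,98,100]).round(4)); q=T2[:,:2]@ey;print('tube y',q.min(),q.max())
C=W[150:200,240:290].reshape(-1,3);C=C[C[:,2]>0.12]
print('cap y',np.percentile(C[:,:2]@ey,[0,2,50,98,100]),'x',np.percentile(C[:,:2]@ex,[0,5,50,95,100]),'z',C[:,2].max())
print(np.c_[C[:,:2]@ex,C[:,:2]@ey,C[:,2]][np.argsort(-C[:,2])][::3].round(3))
K=W[228:276,244:266].reshape(-1,3);K=K[(K[:,2]>0.022)]
print('bolt');print(np.c_[K[:,:2]@ex,K[:,:2]@ey,K[:,2]][::6].round(3))
E
```

```text
((0.0, 0.0), (0.0, 0.0), 0.0)Traceback (most recent call last):
  File "<stdin>", line 15, in <module>
    return _quantile_unchecked(
        a, q, axis, out, overwrite_input, method, keepdims, weights)
    return _ureduce(a,
                    func=_quantile_ureduce_func,
    ...<5 lines>...
                    overwrite_input=overwrite_input,
                    method=method)
    r = func(a, **kwargs)
    result = _quantile(arr,
                       quantiles=q,
    ...<2 lines>...
                       out=out,
                       weights=wgt)
    slices_having_nans = np.isnan(arr[-1, ...])
                                  ~~~^^^^^^^^^
IndexError: index -1 is out of bounds for axis 0 with size 0
```

```bash
python3 - <<'E'
from h import *
d=dict(np.load('pics/top0.npz'));W=cloud(d); im=d['frame'].astype(int)
print(im[222,242:282:8])
reg=np.zeros(W.shape[:2],bool);reg[172:246,236:290]=1
m=(reg&((im[...,2]-im[...,0])>4)&(im.max(2)<120)).astype(np.uint8)
m=cv2.morphologyEx(m,cv2.MORPH_CLOSE,np.ones((3,3)))
m=cv2.morphologyEx(m,cv2.MORPH_OPEN,np.ones((3,3)))
cv2.imwrite('pics/m.png',cv2.resize(m[140:290,210:370]*255,None,fx=3,fy=3))
m2=m>0
vv,uu=np.nonzero(m2)
Ei=np.linalg.inv(d['extrinsics'])
def ray(u,v,z):
    r=Ei[:3,:3]@np.stack([(u-d['cx'])/d['fx'],(v-d['cy'])/d['fy'],np.ones(len(u))]); t=(z-Ei[2,3])/r[2]; return (Ei[:3,3:]+r*t).T
P=ray(uu.astype(float),vv.astype(float),0.010); print(cv2.minAreaRect(P[:,:2].astype(np.float32)))
ex=np.array([0.9906,-0.1366]);ey=np.array([0.1366,0.9906])
for nm,e in(('x',ex),('y',ey)): q=P[:,:2]@e; print(nm,np.percentile(q,[0,1,2,50,98,99,100]).round(4))
V=W[185:222,215:312].reshape(-1,3); T2=V[V[:,2]>0.08]; q=T2[:,:2]@ex;print('tube x',np.percentile(q,[0,2,5,50,95,98,100]).round(4)); q=T2[:,:2]@ey;print('tube y',q.min(),q.max())
C=W[150:200,240:290].reshape(-1,3);C=C[C[:,2]>0.12]
print('cap y',np.percentile(C[:,:2]@ey,[0,2,50,98,100]),'x',np.percentile(C[:,:2]@ex,[0,5,50,95,100]),'z',C[:,2].max())
print(np.c_[C[:,:2]@ex,C[:,:2]@ey,C[:,2]][np.argsort(-C[:,2])][::8].round(3).tolist())
K=W[228:276,244:266].reshape(-1,3);K=K[(K[:,2]>0.022)]
print('bolt');print(np.c_[K[:,:2]@ex,K[:,:2]@ey,K[:,2]][::8].round(3).tolist())
E
```

```text
[[101 108 118]
 [103 112 121]
 [102 110 116]
 [104 112 117]
 [106 117 122]]
((0.6040400862693787, 0.0621902197599411), (0.08675356954336166, 0.1618582010269165), 82.04096221923828)
x [0.5089 0.5139 0.5161 0.5517 0.6605 0.6656 0.6707]
y [0.1008 0.1016 0.1022 0.1391 0.1856 0.1868 0.1876]
tube x [0.5775 0.5787 0.5798 0.5931 0.6083 0.6307 0.6378]
tube y 0.040527054710017996 0.23021223858414114
cap y [0.12406514 0.12421877 0.1447246  0.1632948  0.16401829] x [0.65364414 0.65491805 0.66399501 0.67853987 0.68456557] z 0.20023301936674073
[[0.668, 0.154, 0.2], [0.666, 0.156, 0.197], [0.675, 0.155, 0.196], [0.671, 0.153, 0.195], [0.666, 0.159, 0.195], [0.673, 0.155, 0.194], [0.667, 0.134, 0.193], [0.667, 0.153, 0.193], [0.677, 0.158, 0.192], [0.671, 0.164, 0.19], [0.666, 0.136, 0.187], [0.663, 0.127, 0.185], [0.664, 0.159, 0.183], [0.664, 0.134, 0.18], [0.661, 0.125, 0.176], [0.661, 0.13, 0.174], [0.661, 0.155, 0.171], [0.66, 0.145, 0.169], [0.659, 0.14, 0.167], [0.666, 0.139, 0.166], [0.668, 0.124, 0.164], [0.663, 0.149, 0.164], [0.657, 0.145, 0.162], [0.659, 0.128, 0.162], [0.657, 0.153, 0.
[... 585 characters left out ...]
.508, 0.147, 0.036], [0.506, 0.142, 0.035], [0.504, 0.137, 0.034], [0.499, 0.146, 0.035], [0.494, 0.148, 0.034], [0.489, 0.145, 0.039], [0.483, 0.158, 0.039], [0.485, 0.14, 0.036], [0.482, 0.146, 0.04], [0.478, 0.162, 0.037], [0.48, 0.141, 0.041], [0.476, 0.159, 0.04], [0.478, 0.141, 0.044], [0.474, 0.156, 0.044], [0.476, 0.138, 0.039], [0.473, 0.143, 0.038], [0.47, 0.147, 0.039], [0.469, 0.139, 0.046], [0.463, 0.145, 0.049], [0.462, 0.141, 0.048], [0.46, 0.138, 0.053], [0.457, 0.137, 0.054], [0.455, 0.14, 0.052], [0.452, 0.141, 0.055], [0.45, 0.143, 0.056], [0.447, 0.145, 0.055], [0.445, 0.145, 0.054], [0.442, 0.147, 0.056], [0.44, 0.147, 0.054], [0.438, 0.147, 0.053], [0.436, 0.145, 0.04]]
```

View pics/m.png

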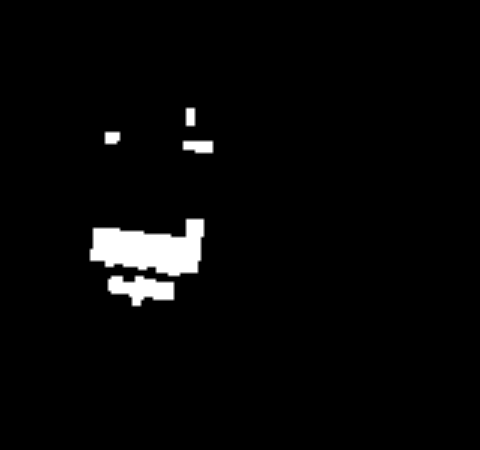

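```bash
cat >> h.py <<'E'
ex=np.array([0.9906,-0.1366,0]);ey=np.array([0.1366,0.9906,0]);ez=np.array([0,0,1.])
C=np.stack([ex,ey,ez])  # world->clamp-axes coords (not shifted)
XC,YC=0.593,0.144
HX,HZ=XC+0.045,0.075; PX,PZ=XC-0.062,0.025
def st():
    o=status.get_obs();Rm=R.from_rotvec(o['tool_rot']).as_matrix();p=C@o['position']
    return o,Rm,p
def go(x,y,z,pitch=0.0):
    """clamp-axes target; pitch: rotation about clamp y of the straight-down tool; +: tool z tilts forward(+x)"""
    o,Rm,p=st()
    Rt=C.T@(R.from_euler('y',-pitch).as_matrix()@np.diag([1,-1,-1.]))
    rv=R.from_matrix(Rm.T@Rt).as_rotvec()
    dp=Rm.T@(C.T@(np.array([x,y,z])-p))
    dpa=Rt.T@(C.T@(np.array([x,y,z])-p))
    print('now',p.round(4),'turn share',(rv/(np.pi/4)).round(3),'dp share now-axes',(dp/.5).round(4),'after-turn axes',(dpa/.5).round(4),'n',np.linalg.norm(dp)/.0625)
    F=C@o['ft_force'];print('t',o['t'],'F',F.round(2),'w',o['width'])
E
python3 - <<'E'
from h import *
go(.703,.144,.30)
E
```

```text
now [ 0.2276 -0.5004  0.2309] turn share [-0.001 -0.     0.543] dp share now-axes [ 1.399  -0.7798 -0.1371] after-turn axes [ 0.9507 -1.2888 -0.1383] n 12.859796924727812
t 0.15 F [ 0.73 -0.28 -0.62] w 0.08565648729828523
```

Call:
{"fn": "jog_arm", "kwargs": {
  "plan": [
    {"dp": [0, 0, -0.046], "turn": [0, 0, 0.181], "claw": 14},
    {"dp": [0, 0, -0.046], "turn": [0, 0, 0.181], "claw": 14},
    {"dp": [0, 0, -0.046], "turn": [0, 0, 0.181], "claw": 14},
    {"dp": [0.05, -0.07, 0], "claw": 14},
    {"dp": [0.06, -0.08, 0], "claw": 14}
  ]
}}

```text
validation failed for argument at $.pl...
```

Call:
{"fn": "jog_arm", "kwargs": {
  "plan": [
    {"dp": [0.06, -0.08, 0], "claw": 14},
    {"dp": [0.06, -0.08, 0], "claw": 14},
    {"dp": [0.06, -0.08, 0], "claw": 14},
    {"dp": [0.06, -0.08, 0], "claw": 14},
    {"dp": [0.06, -0.08, 0], "claw": 14}
  ]
}}

```text
validation failed for argument at $.pl...
```

```bash
python3 - <<'E'
from h import *
go(.703,.144,.30)
d=snap('wrist','w1'); print(np.linalg.inv(d['extrinsics']).round(3).tolist())
E
```

```text
now [ 0.2276 -0.5004  0.2309] turn share [-0.001 -0.     0.543] dp share now-axes [ 1.399  -0.7798 -0.1371] after-turn axes [ 0.9507 -1.2888 -0.1383] n 12.859796924727812
t 0.15 F [ 0.73 -0.28 -0.62] w 0.08565648729828523
[[0.285, -0.913, -0.291, 0.231], [-0.959, -0.272, -0.085, -0.504], [-0.001, 0.303, -0.953, 0.373], [0.0, 0.0, 0.0, 1.0]]
```

View pics/w1.png

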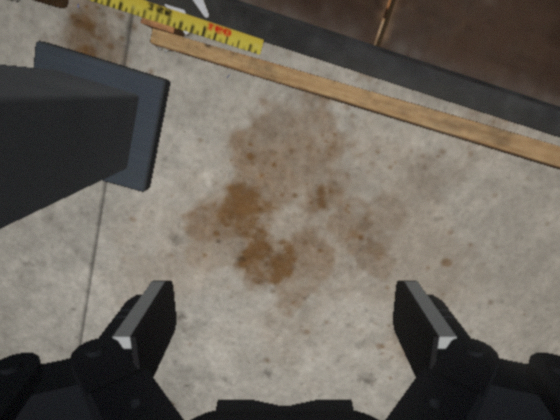

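The calls were refused, and the wrist view shows only the floor by the cart. Retrying with every row filled in completely.

Call:
{"fn": "jog_arm", "kwargs": {
  "plan": [
    {"dp": [0, 0, -0.046], "turn": [0, 0, 0.181], "claw": 14},
    {"dp": [0, 0, -0.046], "turn": [0, 0, 0.181], "claw": 14},
    {"dp": [0, 0, -0.046], "turn": [0, 0, 0.181], "claw": 14},
    {"dp": [0.05, -0.07, 0], "turn": [0, 0, 0], "claw": 14},
    {"dp": [0.06, -0.08, 0], "turn": [0, 0, 0], "claw": 14}
  ]
}}

```text
t: 0.82
position: [0.2222, -0.4597, 0.3001]
tool_rot: [-3.134, 0.217, 0.0]
ft_force: [1.3, -1.6, -0.2]
width: 0.0135
```

Call:
{"fn": "jog_arm", "kwargs": {
  "plan": [
    {"dp": [0.06, -0.08, 0], "turn": [0, 0, 0], "claw": 14},
    {"dp": [0.06, -0.08, 0], "turn": [0, 0, 0], "claw": 14},
    {"dp": [0.06, -0.08, 0], "turn": [0, 0, 0], "claw": 14},
    {"dp": [0.06, -0.08, 0], "turn": [0, 0, 0], "claw": 14},
    {"dp": [0.06, -0.08, 0], "turn": [0, 0, 0], "claw": 14}
  ]
}}

```text
t: 1.45
position: [0.3986, -0.2812, 0.3003]
tool_rot: [-3.134, 0.215, 0.0]
ft_force: [-0.3, -0.9, -0.4]
width: 0.0141
```

Call:
{"fn": "jog_arm", "kwargs": {
  "plan": [
    {"dp": [0.05, -0.08, 0], "turn": [0, 0, 0], "claw": 14},
    {"dp": [0.05, -0.08, 0], "turn": [0, 0, 0], "claw": 14},
    {"dp": [0.04, -0.08, 0], "turn": [0, 0, 0], "claw": 14},
    {"dp": [0, 0, 0], "turn": [0, 0, 0], "claw": 14},
    {"dp": [0, 0, 0], "turn": [0, 0, 0], "claw": 14}
  ]
}}

```text
t: 2.08
position: [0.4832, -0.1734, 0.3002]
tool_rot: [3.134, -0.214, -0.001]
ft_force: [-0.2, -0.3, 0.4]
width: 0.014
```

```bash
python3 - <<'E'
from h import *
go(.703,.144,.30)
d=snap('wrist','w2'); print(np.linalg.inv(d['extrinsics']).round(3).tolist())
E
```

```text
now [ 0.5024 -0.1058  0.3002] turn share [0.    0.001 0.001] dp share now-axes [ 4.015e-01 -4.994e-01  1.000e-04] after-turn axes [ 4.013e-01 -4.996e-01  3.000e-04] n 5.126381740313959
t 2.075 F [-0.16 -0.37  0.43] w 0.014029550403641795
[[-0.137, -0.944, -0.301, 0.559], [-0.991, 0.13, 0.042, -0.183], [-0.0, 0.304, -0.953, 0.442], [0.0, 0.0, 0.0, 1.0]]
```

View pics/w2.png

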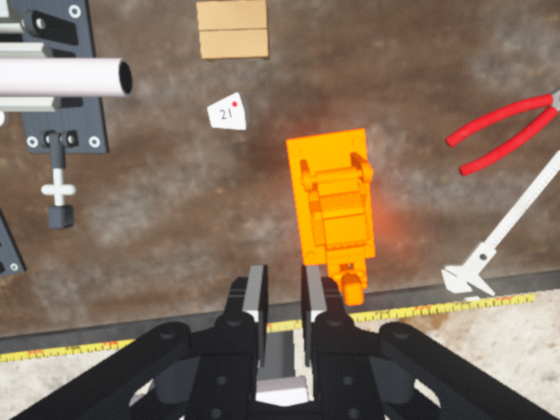

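Call:
{"fn": "jog_arm", "kwargs": {
  "plan": [
    {"dp": [0, -0.1, 0], "turn": [0, 0, 0], "claw": 14},
    {"dp": [0, -0.1, 0], "turn": [0, 0, 0], "claw": 14},
    {"dp": [0, -0.1, 0], "turn": [0, 0, 0], "claw": 14},
    {"dp": [0, -0.1, 0], "turn": [0, 0, 0], "claw": 14},
    {"dp": [0, -0.1, 0], "turn": [0, 0, 0], "claw": 14}
  ]
}}

```text
t: 2.75
position: [0.5175, 0.0748, 0.3005]
tool_rot: [3.134, -0.218, 0.0]
ft_force: [1.0, 0.2, 0.4]
width: 0.0142
```

Call:
{"fn": "jog_arm", "kwargs": {
  "plan": [
    {"dp": [0, 0, 0], "turn": [0, 0, 0], "claw": 14},
    {"dp": [0, 0, 0], "turn": [0, 0, 0], "claw": 14},
    {"dp": [0, 0, 0], "turn": [0, 0, 0], "claw": 14},
    {"dp": [0, 0, 0], "turn": [0, 0, 0], "claw": 14},
    {"dp": [0, 0, 0], "turn": [0, 0, 0], "claw": 14}
  ]
}}

```text
t: 3.38
position: [0.5175, 0.0739, 0.3004]
tool_rot: [3.134, -0.216, 0.0]
ft_force: [-0.3, -0.9, 0.2]
width: 0.0139
```

```bash
python3 - <<'E'
from h import *
go(.703,.144,.30)
d=snap('wrist','w3'); print(np.linalg.inv(d['extrinsics']).round(3).tolist())
E
```

```text
now [0.5025 0.1439 0.3004] turn share [ 0.    -0.    -0.001] dp share now-axes [ 0.4009 -0.0005  0.0008] after-turn axes [ 4.009e-01 -2.000e-04  7.000e-04] n 3.207311720004458
t 3.375 F [-0.22 -0.89  0.19] w 0.013878718183977451
[[-0.138, -0.944, -0.3, 0.593], [-0.99, 0.132, 0.042, 0.064], [-0.0, 0.303, -0.953, 0.443], [0.0, 0.0, 0.0, 1.0]]
```

View pics/w3.png

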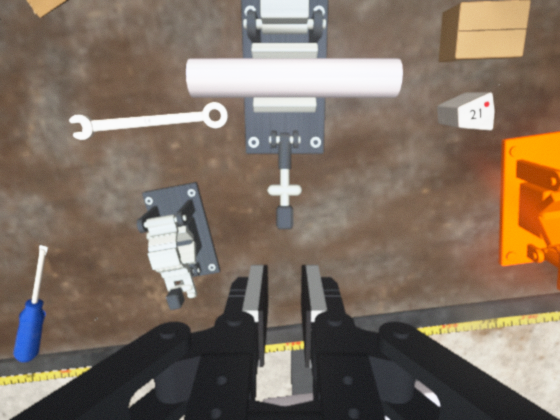

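The clamp is squarely aligned: plate front edge at row 153 (u 246–325), cross-bar at (285,190), knob at (285,217). Measuring from this nearer view.

```bash
python3 - <<'E'
from h import *
d=dict(np.load('pics/w3.npz'));W=cloud(d)@C.T
def ray(u,v,z):
    Ei=np.linalg.inv(d['extrinsics']);r=Ei[:3,:3]@np.array([(u-d['cx'])/d['fx'],(v-d['cy'])/d['fy'],1]);t=(z-Ei[2,3])/r[2];return (C@(Ei[:3,3]+r*t)).round(4)
print('front corners',ray(246,153.5,.01),ray(325.5,153.5,.01))
print('plate sides',ray(248,120,.01),ray(325,120,.01))
print('tube',[np.nanpercentile(W[55:98,250:330].reshape(-1,3)[:,i],[2,50,98]).round(4).tolist() for i in range(3)])
for u,v in [(285,150),(285,165),(285,175),(285,185),(285,190),(285,195),(285,203),(285,208),(285,213),(285,218),(285,222),(285,226),(273,190),(297,190),(280,213),(290,213)]:
    print(u,v,np.nanmedian(W[v-1:v+2,u-1:u+2].reshape(-1,3),axis=0).round(4))
E
```

```text
front corners [0.512  0.1885 0.01  ] [0.5118 0.0972 0.01  ]
plate sides [0.5494 0.1851 0.01  ] [0.5493 0.099  0.01  ]
tube [[0.5747, 0.5926, 0.6116], [0.1051, 0.1394, 0.174], [0.0668, 0.0885, 0.0922]]
285 150 [0.5194 0.1438 0.0333]
285 165 [0.5037 0.1438 0.0372]
285 175 [0.4928 0.1438 0.0379]
285 185 [0.482  0.1438 0.0402]
285 190 [0.477  0.1438 0.0423]
285 195 [0.4715 0.1438 0.043 ]
285 203 [0.4628 0.1438 0.0445]
285 208 [0.4595 0.1439 0.0522]
285 213 [0.4541 0.1439 0.0535]
285 218 [0.449  0.1439 0.055 ]
285 222 [0.4445 0.1439 0.0559]
285 226 [0.44   0.1439 0.0564]
273 190 [0.4771 0.1569 0.0426]
297 190 [0.477  0.1307 0.0424]
280 213 [0.4541 0.1493 0.0533]
290 213 [0.4542 0.1384 0.0536]
```

Call:
{"fn": "jog_arm", "kwargs": {
  "plan": [
    {"dp": [0.08, 0.002, 0], "turn": [0, 0, 0], "claw": 14},
    {"dp": [0.1, 0, 0], "turn": [0, 0, 0], "claw": 14},
    {"dp": [0.1, 0, 0], "turn": [0, 0, 0], "claw": 14},
    {"dp": [0.1, 0, 0], "turn": [0, 0, 0], "claw": 14},
    {"dp": [0.025, 0, 0], "turn": [0, 0, 0], "claw": 14}
  ]
}}

```text
t: 4.05
position: [0.7199, 0.045, 0.2978]
tool_rot: [-3.134, 0.216, 0.004]
ft_force: [-0.4, 0.0, 0.0]
width: 0.0137
```

```bash
python3 - <<'E'
from h import *
go(.705,.143,.165)
E
```

```text
now [0.707  0.143  0.2978] turn share [ 0.     0.003 -0.001] dp share now-axes [-3.400e-03 -1.000e-04  2.655e-01] after-turn axes [-4.000e-03 -1.000e-04  2.655e-01] n 2.1243552237727923
t 4.05 F [-0.36 -0.03  0.01] w 0.01372848893840341
```

Call:
{"fn": "jog_arm", "kwargs": {
  "plan": [
    {"dp": [0, 0, 0.09], "turn": [0, 0, 0], "claw": 14},
    {"dp": [0, 0, 0.09], "turn": [0, 0, 0], "claw": 14},
    {"dp": [0, 0, 0.085], "turn": [0, 0, 0], "claw": 14},
    {"dp": [-0.015, 0, 0], "turn": [0, 0, 0], "claw": 14},
    {"dp": [-0.015, 0, 0], "turn": [0, 0, 0], "claw": 14}
  ]
}}

```text
t: 4.68
position: [0.7033, 0.0479, 0.17]
tool_rot: [3.134, -0.215, 0.005]
ft_force: [0.2, 0.5, 1.0]
width: 0.0142
```

```bash
python3 - <<'E'
from h import *
go(.690,.143,.165)
d=snap('scene','s2');f=d['frame'][130:290,210:390,::-1]
cv2.imwrite('pics/s2c.png',cv2.resize(f,None,fx=3.6,fy=3.6,interpolation=cv2.INTER_CUBIC))
for th in np.arange(1.7,-.1,-.15):
    s=.103; p=np.array([.637-s*np.cos(th)+.007*np.sin(th),.075+s*np.sin(th)+.007*np.cos(th)]); print(round(th,2),'TCP',(p+[.011,0]).round(3))
E
```

```text
now [0.6902 0.1435 0.17  ] turn share [-0.    -0.004  0.   ] dp share now-axes [-0.0004  0.0011  0.0101] after-turn axes [-0.0003  0.0011  0.0101] n 0.08100311383527697
t 4.675 F [0.16 0.51 0.97] w 0.014159357030415253
1.7 TCP [0.668 0.176]
1.55 TCP [0.653 0.178]
1.4 TCP [0.637 0.178]
1.25 TCP [0.622 0.175]
1.1 TCP [0.608 0.17 ]
0.95 TCP [0.594 0.163]
0.8 TCP [0.581 0.154]
0.65 TCP [0.57  0.143]
0.5 TCP [0.561 0.131]
0.35 TCP [0.554 0.117]
0.2 TCP [0.548 0.102]
0.05 TCP [0.545 0.087]
```

View pics/s2c.png

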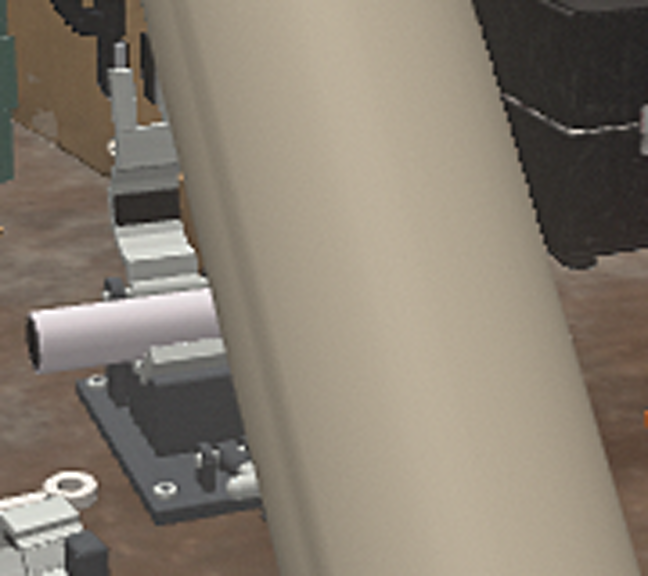

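Call:
{"fn": "jog_arm", "kwargs": {
  "plan": [
    {"dp": [-0.03, 0, 0], "turn": [0, 0, 0], "claw": 14},
    {"dp": [-0.03, 0, -0.004], "turn": [0, 0, 0], "claw": 14},
    {"dp": [-0.03, 0, -0.004], "turn": [0, 0, 0], "claw": 14},
    {"dp": [-0.03, 0, 0], "turn": [0, 0, 0], "claw": 14},
    {"dp": [-0.03, 0, 0.006], "turn": [0, 0, 0], "claw": 14}
  ]
}}

```text
t: 5.35
position: [0.6297, 0.058, 0.1715]
tool_rot: [3.134, -0.215, 0.01]
ft_force: [4.0, -0.5, -0.8]
width: 0.0139
```

```bash
python3 - <<'E'
from h import *
go(.594,.143,.163)
d=snap('wrist','w4')
d=snap('top','t4');f=d['frame'][130:260,200:340,::-1]
cv2.imwrite('pics/t4c.png',cv2.resize(f,None,fx=4,fy=4))
E
```

```text
now [0.6158 0.1435 0.1715] turn share [-0.    -0.008  0.   ] dp share now-axes [-0.0437  0.001   0.0168] after-turn axes [-0.0436  0.001   0.017 ] n 0.37477983048309166
t 5.35 F [ 4.08  0.03 -0.79] w 0.01391339451810895
```

View pics/w4.png

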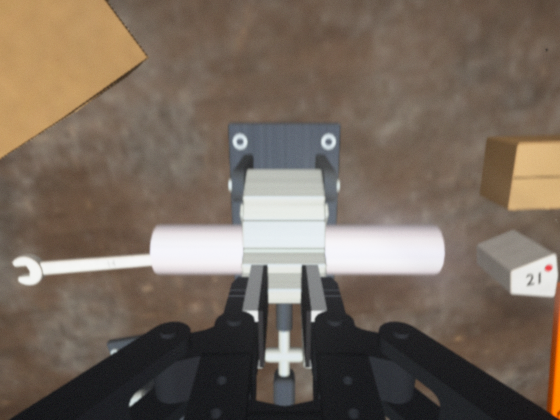

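The cap follows the fingers (fork under the fingertips near (285,290)) with about 4 N. Continuing along the arc.

Call:
{"fn": "jog_arm", "kwargs": {
  "plan": [
    {"dp": [-0.022, 0, 0.008], "turn": [0, 0, 0], "claw": 14},
    {"dp": [-0.022, 0, 0.01], "turn": [0, 0, 0], "claw": 14},
    {"dp": [-0.026, 0, 0.018], "turn": [0, 0, 0], "claw": 14},
    {"dp": [-0.022, 0, 0.022], "turn": [0, 0, 0], "claw": 14},
    {"dp": [-0.016, 0, 0.024], "turn": [0, 0, 0], "claw": 14}
  ]
}}

```text
t: 6.08
position: [0.5762, 0.0654, 0.1296]
tool_rot: [3.134, -0.215, 0.006]
ft_force: [-0.6, -0.3, 3.8]
width: 0.0141
```

```bash
python3 - <<'E'
from h import *
go(.548,.143,.102)
d=snap('scene','s5');f=d['frame'][130:290,210:390,::-1]
cv2.imwrite('pics/s5c.png',cv2.resize(f,None,fx=3.6,fy=3.6,interpolation=cv2.INTER_CUBIC))
E
```

```text
now [0.5619 0.1435 0.1296] turn share [-0.    -0.005  0.   ] dp share now-axes [-0.0279  0.0011  0.055 ] after-turn axes [-0.0277  0.001   0.0551] n 0.4936302247896862
t 6.075 F [-0.59 -0.41  3.85] w 0.014067002681543386
```

View pics/s5c.png

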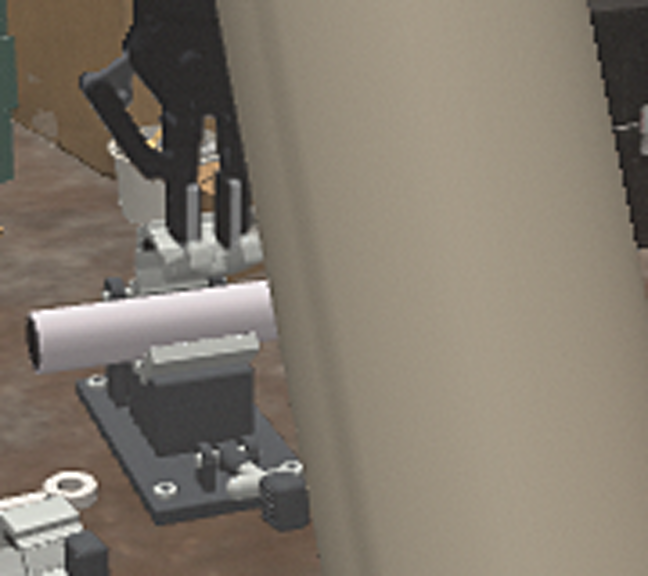

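Call:
{"fn": "jog_arm", "kwargs": {
  "plan": [
    {"dp": [-0.012, 0.001, 0.014], "turn": [0, 0, 0], "claw": 14},
    {"dp": [-0.012, 0, 0.016], "turn": [0, 0, 0], "claw": 14},
    {"dp": [-0.01, 0, 0.016], "turn": [0, 0, 0], "claw": 14},
    {"dp": [-0.006, 0, 0.014], "turn": [0, 0, 0], "claw": 14},
    {"dp": [-0.004, 0, 0.002], "turn": [0, 0, 0], "claw": 14}
  ]
}}

```text
t: 6.75
position: [0.553, 0.068, 0.0963]
tool_rot: [3.134, -0.214, -0.002]
ft_force: [0.2, -0.1, 1.7]
width: 0.0137
```

```bash
python3 - <<'E'
from h import *
go(.538,.143,.090)
d=snap('wrist','w6')
E
```

```text
now [0.5386 0.1429 0.0963] turn share [0.    0.001 0.   ] dp share now-axes [-0.0011 -0.0001  0.0126] after-turn axes [-0.0011 -0.0001  0.0126] n 0.10090660084947876
t 6.75 F [ 0.23 -0.11  1.67] w 0.013682753111658182
```

View pics/w6.png

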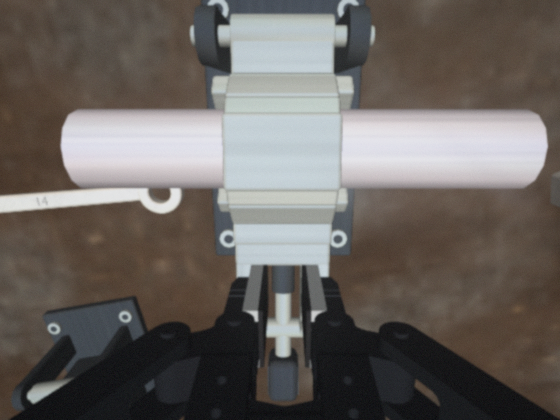

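Call:
{"fn": "jog_arm", "kwargs": {
  "plan": [
    {"dp": [0, 0, 0.002], "turn": [0, 0, 0], "claw": 14},
    {"dp": [0, 0, 0.002], "turn": [0, 0, 0], "claw": 14},
    {"dp": [0, 0, 0.001], "turn": [0, 0, 0], "claw": 14},
    {"dp": [0, 0, 0.001], "turn": [0, 0, 0], "claw": 14},
    {"dp": [0, 0, 0.001], "turn": [0, 0, 0], "claw": 14}
  ]
}}

```text
t: 7.42
position: [0.5534, 0.068, 0.0933]
tool_rot: [-3.134, 0.215, 0.0]
ft_force: [-1.2, 0.4, 1.1]
width: 0.0138
```

Call:
{"fn": "jog_arm", "kwargs": {
  "plan": [
    {"dp": [0, 0, 0.0005], "turn": [0, 0, 0], "claw": 14},
    {"dp": [0, 0, 0.0005], "turn": [0, 0, 0], "claw": 14},
    {"dp": [0, 0, 0.0005], "turn": [0, 0, 0], "claw": 14},
    {"dp": [0, 0, 0.0005], "turn": [0, 0, 0], "claw": 14},
    {"dp": [0, 0, 0.0005], "turn": [0, 0, 0], "claw": 14}
  ]
}}

```text
t: 8.05
position: [0.5534, 0.068, 0.0921]
tool_rot: [3.134, -0.215, -0.0]
ft_force: [-2.0, -0.1, 0.9]
width: 0.014
```

Call:
{"fn": "jog_arm", "kwargs": {
  "plan": [
    {"dp": [0, 0, 0.0006], "turn": [0, 0, 0], "claw": 14},
    {"dp": [0, 0, 0.0006], "turn": [0, 0, 0], "claw": 14},
    {"dp": [0, 0, 0.0006], "turn": [0, 0, 0], "claw": 14},
    {"dp": [0, 0, 0.0006], "turn": [0, 0, 0], "claw": 14},
    {"dp": [0, 0, 0.0006], "turn": [0, 0, 0], "claw": 14}
  ]
}}

```text
t: 8.68
position: [0.5534, 0.068, 0.0905]
tool_rot: [-3.134, 0.215, 0.0]
ft_force: [-1.5, 0.0, 2.3]
width: 0.0139
```

```bash
python3 - <<'E'
from h import *
go(.538,.143,.090)
d=snap('top','t7');W=cloud(d)@C.T
f=d['frame'][170:290,210:320,::-1]
cv2.imwrite('pics/t7c.png',cv2.resize(f,None,fx=5,fy=5))
d=snap('wrist','w7');W=cloud(d)@C.T
for v in range(100,300,8): print(v,[np.nanmedian(W[v-1:v+2,u-1:u+2].reshape(-1,3),axis=0)[[0,2]].round(4).tolist() for u in (244,284,324)])
E
```

```text
now [0.5389 0.143  0.0905] turn share [-0.  0.  0.] dp share now-axes [-0.0019 -0.0001  0.0011] after-turn axes [-0.0019 -0.0001  0.0011] n 0.017464519294105998
t 8.675 F [-1.46 -0.18  2.32] w 0.013940180493881038
100 [[0.613, 0.1003], [0.613, 0.1005], [0.613, 0.1004]]
108 [[0.6105, 0.1026], [0.6105, 0.1028], [0.6105, 0.1027]]
116 [[0.608, 0.1045], [0.608, 0.104], [0.608, 0.1045]]
124 [[0.6058, 0.11], [0.6058, 0.1097], [0.6058, 0.11]]
132 [[0.6034, 0.1106], [0.6034, 0.11], [0.6034, 0.1101]]
140 [[0.6009, 0.1106], [0.6009, 0.1103], [0.6009, 0.1108]]
148 [[0.5983, 0.1105], [0.5984, 0.111], [0.5983, 0.1104]]
156 [[0.5957, 0.1103], [0.5958, 0.1106], [0.5958, 0.1107]]
164 [[0.5932, 0.1114], [0.5933, 0.1113], [0.5932, 0.1112]]
172 [[0.5906, 0.1112], [0.5906, 0.1108], [0.5907, 0.1115]]
180 [[0.5882, 0.1118], [0.5882, 0.1114], [0.588, 0.1116]]
188 [[0.5853, 0.1121], [0.5853, 0.1115], [0.5852, 0.1114]]
196 [[0.5826, 0.1122], [0.5827, 0.1116], [0.5825, 0.1115]]
204 [[0.578, 0.1056], [0.5779, 0.1052], [0.578, 0.1055]]
212 [[0.5744, 0.1033], [0.5743, 0.1037], [0.5743, 0.104]]
220 [[0.5698, 0.0992], [0.5699, 0.0994], [0.5701, 0.0998]]
228 [[0.5641, 0.0921], [0.5644, 0.0928], [0.5642, 0.093]]
236 [[0.5608, 0.0921], [0.561, 0.0925], [0.5608, 0.0925]]
244 [[0.5573, 0.0924], [0.5574, 0.0924], [0.5572, 0.0924]]
252 [[0.552, 0.0885], [0.552, 0.0882], [0.5517, 0.088]]
260 [[0.5487, 0.0885], [0.5484, 0.0886], [0.5485, 0.0885]]
268 [[0.5449, 0.0887], [0.5183, 0.0343], [0.5449, 0.0886]]
276 [[0.5419, 0.0895], [0.5134, 0.035], [0.5417, 0.0898]]
284 [[0.5451, 0.1031], [0.5087, 0.0365], [0.545, 0.103]]
292 [[0.5453, 0.1093], [0.5043, 0.0373], [0.5453, 0.1098]]
```

View pics/w7.png

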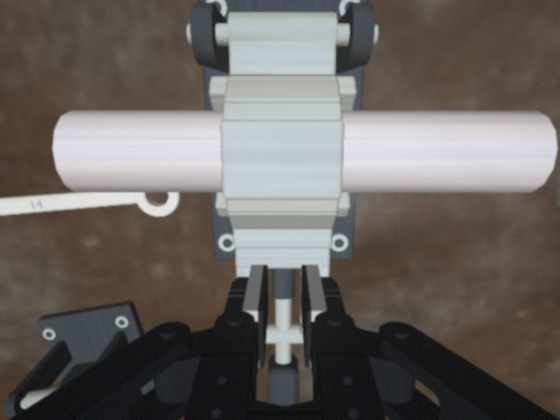

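Call:
{"fn": "jog_arm", "kwargs": {
  "plan": [
    {"dp": [0, 0, 0.0004], "turn": [0, 0, 0], "claw": 14},
    {"dp": [0, 0, 0.0004], "turn": [0, 0, 0], "claw": 14},
    {"dp": [0, 0, 0.0004], "turn": [0, 0, 0], "claw": 14},
    {"dp": [0, 0, 0.0004], "turn": [0, 0, 0], "claw": 14},
    {"dp": [0, 0, 0.0004], "turn": [0, 0, 0], "claw": 14}
  ]
}}

```text
t: 9.4
position: [0.5534, 0.068, 0.0895]
tool_rot: [-3.134, 0.215, 0.0]
ft_force: [-1.2, 0.0, 1.4]
width: 0.0141
```

Call:
{"fn": "jog_arm", "kwargs": {
  "plan": [
    {"dp": [0, 0, 0.0004], "turn": [0, 0, 0], "claw": 14},
    {"dp": [0, 0, 0.0004], "turn": [0, 0, 0], "claw": 14},
    {"dp": [0, 0, 0.0004], "turn": [0, 0, 0], "claw": 14},
    {"dp": [0, 0, 0.0004], "turn": [0, 0, 0], "claw": 14},
    {"dp": [0, 0, 0.0004], "turn": [0, 0, 0], "claw": 14}
  ]
}}

```text
t: 10.02
position: [0.5534, 0.068, 0.0886]
tool_rot: [-3.134, 0.215, 0.0]
ft_force: [-0.8, 0.6, 3.1]
width: 0.0138
```

Call:
{"fn": "jog_arm", "kwargs": {
  "plan": [
    {"dp": [0, 0, 0.0004], "turn": [0, 0, 0], "claw": 14},
    {"dp": [0, 0, 0.0004], "turn": [0, 0, 0], "claw": 14},
    {"dp": [0, 0, 0.0004], "turn": [0, 0, 0], "claw": 14},
    {"dp": [0, 0, 0.0004], "turn": [0, 0, 0], "claw": 14},
    {"dp": [0, 0, 0.0004], "turn": [0, 0, 0], "claw": 14}
  ]
}}

```text
t: 10.65
position: [0.5534, 0.068, 0.0875]
tool_rot: [-3.134, 0.215, 0.0]
ft_force: [-0.7, 0.7, 2.1]
width: 0.0141
```

Call:
{"fn": "jog_arm", "kwargs": {
  "plan": [
    {"dp": [0, 0, 0.0005], "turn": [0, 0, 0], "claw": 14},
    {"dp": [0, 0, 0.0005], "turn": [0, 0, 0], "claw": 14},
    {"dp": [0, 0, 0.0005], "turn": [0, 0, 0], "claw": 14},
    {"dp": [0, 0, 0.0005], "turn": [0, 0, 0], "claw": 14},
    {"dp": [0, 0, 0.0005], "turn": [0, 0, 0], "claw": 14}
  ]
}}

```text
t: 11.28
position: [0.5534, 0.068, 0.0863]
tool_rot: [-3.134, 0.214, 0.0]
ft_force: [-1.5, 0.2, 1.9]
width: 0.0141
```

Call:
{"fn": "jog_arm", "kwargs": {
  "plan": [
    {"dp": [0, 0, 0.0005], "turn": [0, 0, 0], "claw": 14},
    {"dp": [0, 0, 0.0005], "turn": [0, 0, 0], "claw": 14},
    {"dp": [0, 0, 0.0005], "turn": [0, 0, 0], "claw": 14},
    {"dp": [0, 0, 0.0005], "turn": [0, 0, 0], "claw": 14},
    {"dp": [0, 0, 0.0005], "turn": [0, 0, 0], "claw": 14}
  ]
}}

```text
t: 11.9
position: [0.5534, 0.068, 0.085]
tool_rot: [-3.134, 0.215, 0.0]
ft_force: [-0.9, -0.5, 1.5]
width: 0.0143
```

Call:
{"fn": "jog_arm", "kwargs": {
  "plan": [
    {"dp": [0, 0, 0.0005], "turn": [0, 0, 0], "claw": 14},
    {"dp": [0, 0, 0.0005], "turn": [0, 0, 0], "claw": 14},
    {"dp": [0, 0, 0.0005], "turn": [0, 0, 0], "claw": 14},
    {"dp": [0, 0, 0.0005], "turn": [0, 0, 0], "claw": 14},
    {"dp": [0, 0, 0.0005], "turn": [0, 0, 0], "claw": 14}
  ]
}}

```text
t: 12.52
position: [0.5534, 0.068, 0.0838]
tool_rot: [3.134, -0.214, -0.0]
ft_force: [-1.4, -0.6, 1.2]
width: 0.0139
```

```bash
cat >> h.py <<'E'
def capth(tag):
    d=snap('wrist',tag);W=(cloud(d)@C.T)[60:300,235:335].reshape(-1,3)
    W=W[np.isfinite(W).all(1)]
    m=(abs(W[:,0]-.5585)<.012)&(abs(W[:,1]-.143)<.018)&(W[:,2]>.06)&(W[:,2]<.11)
    q=W[m]
    for lo in np.arange(.546,.571,.003):
        k=q[(q[:,0]>=lo)&(q[:,0]<lo+.003)]
        if len(k)>5: x,z=np.median(k[:,0]),np.median(k[:,2]); s=.637-x; print('x',x.round(4),'z',z.round(4),'th if fork top',((z-.082)/s).round(3))
E
python3 - <<'E'
from h import *
go(.538,.143,.08); capth('w8')
E
```

```text
now [0.5389 0.143  0.0838] turn share [0.    0.    0.001] dp share now-axes [-0.0019 -0.0001  0.0076] after-turn axes [-0.0019 -0.0001  0.0076] n 0.06293412653632503
t 12.525 F [-1.29 -0.75  1.24] w 0.01385725323518773
x 0.5486 z 0.084 th if fork top 0.022
x 0.5494 z 0.0885 th if fork top 0.074
x 0.5525 z 0.083 th if fork top 0.012
x 0.5566 z 0.0876 th if fork top 0.07
x 0.5595 z 0.0877 th if fork top 0.073
x 0.5622 z 0.0877 th if fork top 0.077
x 0.5656 z 0.0918 th if fork top 0.138
x 0.5685 z 0.0954 th if fork top 0.196
x 0.5703 z 0.0974 th if fork top 0.23
```

View pics/w8.png

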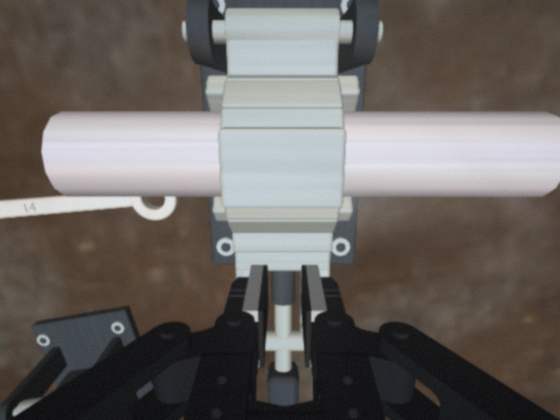

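Call:
{"fn": "jog_arm", "kwargs": {
  "plan": [
    {"dp": [0, 0, 0.0004], "turn": [0, 0, 0], "claw": 14},
    {"dp": [0, 0, 0.0004], "turn": [0, 0, 0], "claw": 14},
    {"dp": [0, 0, 0.0004], "turn": [0, 0, 0], "claw": 14},
    {"dp": [0, 0, 0.0004], "turn": [0, 0, 0], "claw": 14},
    {"dp": [0, 0, 0.0004], "turn": [0, 0, 0], "claw": 14}
  ]
}}

```text
t: 13.2
position: [0.5534, 0.068, 0.0828]
tool_rot: [-3.134, 0.215, 0.0]
ft_force: [-0.2, -0.8, 2.3]
width: 0.0139
```

Call:
{"fn": "jog_arm", "kwargs": {
  "plan": [
    {"dp": [0, 0, 0.0004], "turn": [0, 0, 0], "claw": 14},
    {"dp": [0, 0, 0.0004], "turn": [0, 0, 0], "claw": 14},
    {"dp": [0, 0, 0.0004], "turn": [0, 0, 0], "claw": 14},
    {"dp": [0, 0, 0.0004], "turn": [0, 0, 0], "claw": 14},
    {"dp": [0, 0, 0.0004], "turn": [0, 0, 0], "claw": 14}
  ]
}}

```text
t: 13.82
position: [0.5534, 0.068, 0.0818]
tool_rot: [3.134, -0.214, -0.0]
ft_force: [-0.9, 0.4, 2.6]
width: 0.0139
```

Call:
{"fn": "jog_arm", "kwargs": {
  "plan": [
    {"dp": [0, 0, 0.0004], "turn": [0, 0, 0], "claw": 14},
    {"dp": [0, 0, 0.0004], "turn": [0, 0, 0], "claw": 14},
    {"dp": [0, 0, 0.0004], "turn": [0, 0, 0], "claw": 14},
    {"dp": [0, 0, 0.0004], "turn": [0, 0, 0], "claw": 14},
    {"dp": [0, 0, 0.0004], "turn": [0, 0, 0], "claw": 14}
  ]
}}

```text
t: 14.45
position: [0.5534, 0.068, 0.0808]
tool_rot: [3.134, -0.215, -0.0]
ft_force: [-1.9, -0.0, 2.3]
width: 0.0139
```

Call:
{"fn": "jog_arm", "kwargs": {
  "plan": [
    {"dp": [0, 0, 0.0004], "turn": [0, 0, 0], "claw": 14},
    {"dp": [0, 0, 0.0004], "turn": [0, 0, 0], "claw": 14},
    {"dp": [0, 0, 0.0004], "turn": [0, 0, 0], "claw": 14},
    {"dp": [0, 0, 0.0004], "turn": [0, 0, 0], "claw": 14},
    {"dp": [0, 0, 0.0004], "turn": [0, 0, 0], "claw": 14}
  ]
}}

```text
t: 15.08
position: [0.5534, 0.068, 0.0798]
tool_rot: [-3.134, 0.215, 0.0]
ft_force: [-2.8, -0.5, 1.5]
width: 0.0141
```

Call:
{"fn": "jog_arm", "kwargs": {
  "plan": [
    {"dp": [0, 0, 0.0004], "turn": [0, 0, 0], "claw": 14},
    {"dp": [0, 0, 0.0004], "turn": [0, 0, 0], "claw": 14},
    {"dp": [0, 0, 0.0004], "turn": [0, 0, 0], "claw": 14},
    {"dp": [0, 0, 0.0004], "turn": [0, 0, 0], "claw": 14},
    {"dp": [0, 0, 0.0004], "turn": [0, 0, 0], "claw": 14}
  ]
}}

```text
t: 15.7
position: [0.5534, 0.068, 0.0788]
tool_rot: [3.134, -0.215, -0.0]
ft_force: [-2.2, 0.8, 2.8]
width: 0.0143
```

Call:
{"fn": "jog_arm", "kwargs": {
  "plan": [
    {"dp": [0, 0, 0.0004], "turn": [0, 0, 0], "claw": 14},
    {"dp": [0, 0, 0.0004], "turn": [0, 0, 0], "claw": 14},
    {"dp": [0, 0, 0.0004], "turn": [0, 0, 0], "claw": 14},
    {"dp": [0, 0, 0.0004], "turn": [0, 0, 0], "claw": 14},
    {"dp": [0, 0, 0.0004], "turn": [0, 0, 0], "claw": 14}
  ]
}}

```text
t: 16.32
position: [0.5534, 0.068, 0.0778]
tool_rot: [-3.134, 0.215, 0.0]
ft_force: [-2.5, 0.1, 3.3]
width: 0.014
```

Call:
{"fn": "jog_arm", "kwargs": {
  "plan": [
    {"dp": [0, 0, 0.0004], "turn": [0, 0, 0], "claw": 14},
    {"dp": [0, 0, 0.0004], "turn": [0, 0, 0], "claw": 14},
    {"dp": [0, 0, 0.0004], "turn": [0, 0, 0], "claw": 14},
    {"dp": [0, 0, 0.0004], "turn": [0, 0, 0], "claw": 14},
    {"dp": [0, 0, 0.0004], "turn": [0, 0, 0], "claw": 14}
  ]
}}

```text
t: 16.95
position: [0.5534, 0.068, 0.0774]
tool_rot: [3.134, -0.214, 0.001]
ft_force: [-4.8, 0.3, 9.3]
width: 0.0143
```

Call:
{"fn": "jog_arm", "kwargs": {
  "plan": [
    {"dp": [0, 0, 0.0004], "turn": [0, 0, 0], "claw": 14},
    {"dp": [0, 0, 0.0004], "turn": [0, 0, 0], "claw": 14},
    {"dp": [0, 0, 0.0004], "turn": [0, 0, 0], "claw": 14},
    {"dp": [0, 0, 0.0004], "turn": [0, 0, 0], "claw": 14},
    {"dp": [0, 0, 0.0004], "turn": [0, 0, 0], "claw": 14}
  ]
}}

```text
t: 17.58
position: [0.5535, 0.068, 0.0772]
tool_rot: [3.134, -0.214, 0.002]
ft_force: [-7.8, 0.7, 16.7]
width: 0.014
```

```bash
python3 - <<'E'
from h import *
go(.538,.143,.08); capth('w9')
E
```

```text
now [0.539  0.143  0.0772] turn share [ 0.    -0.002  0.001] dp share now-axes [-0.002  -0.     -0.0056] after-turn axes [-0.002  -0.     -0.0056] n 0.04757110821858573
t 17.575 F [-7.8  -0.33 16.68] w 0.013996466882067394
x 0.5486 z 0.0816 th if fork top -0.005
x 0.5494 z 0.0868 th if fork top 0.055
x 0.5545 z 0.0816 th if fork top -0.004
x 0.5565 z 0.0822 th if fork top 0.003
x 0.5595 z 0.0824 th if fork top 0.005
x 0.5619 z 0.0828 th if fork top 0.011
x 0.5654 z 0.0879 th if fork top 0.083
x 0.5686 z 0.0924 th if fork top 0.152
x 0.5702 z 0.0945 th if fork top 0.187
```

Call:
{"fn": "jog_arm", "kwargs": {
  "plan": [
    {"dp": [0, 0, -0.0004], "turn": [0, 0, 0], "claw": 14},
    {"dp": [0, 0, 0], "turn": [0, 0, 0], "claw": 14},
    {"dp": [0, 0, 0], "turn": [0, 0, 0], "claw": 14},
    {"dp": [0, 0, 0], "turn": [0, 0, 0], "claw": 14},
    {"dp": [0, 0, 0], "turn": [0, 0, 0], "claw": 14}
  ]
}}

```text
t: 18.25
position: [0.5535, 0.068, 0.0772]
tool_rot: [3.134, -0.214, 0.002]
ft_force: [-5.2, 0.1, 14.6]
width: 0.0143
```

```bash
python3 - <<'E'
from h import *
d=dict(np.load('pics/w3.npz'));W=cloud(d)@C.T
q=W[180:320,130:225].reshape(-1,3);q=q[(q[:,2]>.02)&(q[:,2]<.15)]
for lo in np.arange(.40,.54,.02):
    k=q[(q[:,0]>=lo)&(q[:,0]<lo+.02)]
    if len(k): print(lo.round(2),len(k),k[:,1].min().round(3),k[:,2].max().round(3))
go(.36,.143,.20,.83)
E
```

```text
0.4 887 0.246 0.083
0.42 1014 0.25 0.082
0.44 840 0.251 0.066
now [0.539  0.143  0.0772] turn share [-0.000e+00  1.055e+00  1.000e-03] dp share now-axes [-3.577e-01 -2.000e-04 -2.459e-01] after-turn axes [-0.0604  0.     -0.4299] n 3.472809342922851
t 18.25 F [-5.15 -0.65 14.56] w 0.014340900140435701
```

Call:
{"fn": "jog_arm", "kwargs": {
  "plan": [
    {"dp": [0, 0, -0.02], "turn": [0, 0, 0], "claw": 14},
    {"dp": [0, 0, -0.08], "turn": [0, 0, 0], "claw": 14},
    {"dp": [0, 0, -0.09], "turn": [0, 0, 0], "claw": 14},
    {"dp": [-0.1, 0, 0], "turn": [0, 0, 0], "claw": 40},
    {"dp": [-0.1, 0, 0], "turn": [0, 0, 0], "claw": 40}
  ]
}}

```text
t: 18.88
position: [0.4536, 0.0817, 0.1714]
tool_rot: [3.134, -0.215, 0.003]
ft_force: [0.2, -0.0, 0.1]
width: 0.04
```

Call:
{"fn": "jog_arm", "kwargs": {
  "plan": [
    {"dp": [0, 0, 0], "turn": [0, 0.21, 0], "claw": 40},
    {"dp": [0, 0, 0], "turn": [0, 0.21, 0], "claw": 40},
    {"dp": [0, 0, 0], "turn": [0, 0.21, 0], "claw": 40},
    {"dp": [0, 0, 0], "turn": [0, 0.21, 0], "claw": 40},
    {"dp": [0, 0, 0], "turn": [0, 0.21, 0], "claw": 40}
  ]
}}

```text
t: 19.5
position: [0.452, 0.0789, 0.173]
tool_rot: [2.868, -0.221, 1.046]
ft_force: [1.1, -1.3, -0.1]
width: 0.0401
```

```bash
python3 - <<'E'
from h import *
go(.4475,.143,.0455,.83)
d=snap('wrist','w10')
d=snap('scene','s10');f=d['frame'][130:310,200:400,::-1]
cv2.imwrite('pics/s10c.png',cv2.resize(f,None,fx=3.2,fy=3.2,interpolation=cv2.INTER_CUBIC))
E
```

```text
now [0.437  0.1399 0.173 ] turn share [ 0.048  0.164 -0.001] dp share now-axes [-0.1485 -0.0134  0.2081] after-turn axes [-0.1741 -0.0062  0.1876] n 2.0480280763066876
t 19.5 F [ 1.26 -1.15 -0.09] w 0.04014057715945925
```

View pics/w10.png

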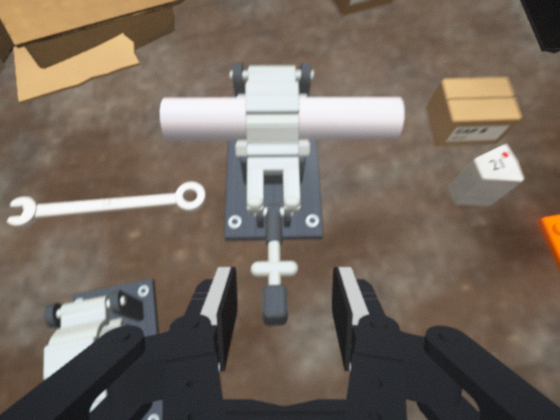

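View pics/s10c.png

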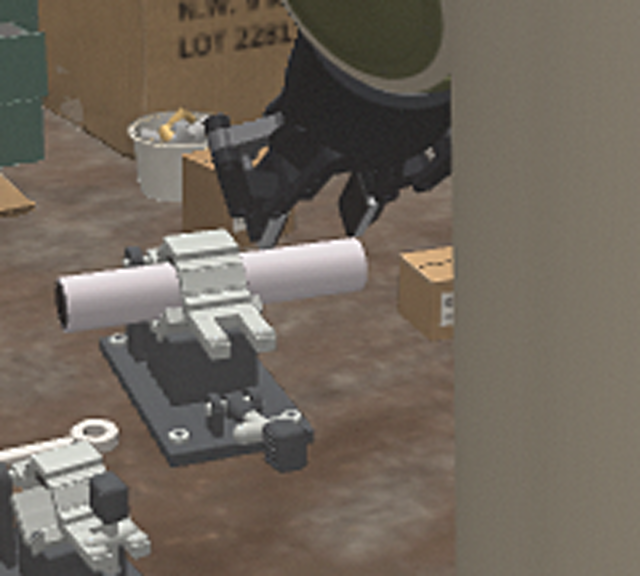

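The cap lies down over the tube, slot and prongs clear at (275,175) in the wrist view; the knob is at (275,305). Checking the joints, as the turn came out short.

```bash
python3 - <<'E'
from h import *
o,Rm,p=st(); print(o['joint_pos'].round(3),o['qvel'].round(3))
go(.40,.143,.10,.83)
E
```

```text
[-0.022  0.128  2.085 -0.449  0.26   2.097] [-0.017  0.006 -0.043  0.252  0.034 -0.283]
now [0.4379 0.1401 0.1735] turn share [0.048 0.165 0.   ] dp share now-axes [-0.1528 -0.0078  0.0633] after-turn axes [-0.1597 -0.0058  0.0432] n 1.324213885370862
t 19.6 F [-0.4  -0.15 -0.33] w 0.040010933529838234
```

```bash
python3 - <<'E'
from h import *
go(.411,.143,.112,.5)
E
```

```text
now [0.4379 0.1401 0.1735] turn share [ 0.048 -0.255 -0.008] dp share now-axes [-0.1205 -0.0077  0.0591] after-turn axes [-0.1062 -0.0058  0.0821] n 1.0752424219507903
t 19.6 F [-0.4  -0.15 -0.33] w 0.040010933529838234
```

Call:
{"fn": "jog_arm", "kwargs": {
  "plan": [
    {"dp": [0, 0, 0], "turn": [0.024, -0.128, 0], "claw": 40},
    {"dp": [0, 0, 0], "turn": [0.024, -0.128, 0], "claw": 40},
    {"dp": [-0.053, -0.003, 0.041], "turn": [0, 0, 0], "claw": 40},
    {"dp": [-0.053, -0.003, 0.041], "turn": [0, 0, 0], "claw": 40},
    {"dp": [0, 0, 0], "turn": [0, 0, 0], "claw": 40}
  ]
}}

```text
t: 20.23
position: [0.4267, 0.0858, 0.1109]
tool_rot: [3.008, -0.215, 0.763]
ft_force: [0.3, -0.3, 0.7]
width: 0.04
```

```bash
python3 - <<'E'
from h import *
o,Rm,p=st(); print(o['joint_pos'].round(3))
go(.411,.143,.112,.5)
d=snap('wrist','w11')
W=cloud(d)@C.T
im=d['frame']
for u,v in [(280,v) for v in range(120,300,10)]: print(u,v,np.nanmedian(W[v-1:v+2,u-1:u+2].reshape(-1,3),axis=0).round(4))
E
```

```text
[-0.05   0.22   2.114 -0.13   0.315  1.777]
now [0.4109 0.1432 0.1109] turn share [-0.001  0.004 -0.008] dp share now-axes [ 0.0012  0.0005 -0.0019] after-turn axes [ 0.0012  0.0005 -0.0019] n 0.01818118291778494
t 20.225 F [ 0.31 -0.23  0.66] w 0.0399826686047689
280 120 [0.519  0.1464 0.0337]
280 130 [0.5115 0.1464 0.0352]
280 140 [0.5039 0.1464 0.0367]
280 150 [0.4967 0.1464 0.0368]
280 160 [0.4895 0.1464 0.0382]
280 170 [0.4822 0.1465 0.0397]
280 180 [0.4747 0.1464 0.0423]
280 190 [0.4681 0.1465 0.0432]
280 200 [0.4595 0.1464 0.0523]
280 210 [0.4532 0.1463 0.0542]
280 220 [0.4468 0.1463 0.0558]
280 230 [0.4407 0.1464 0.0567]
280 240 [0.4355 0.1464 0.0529]
280 250 [ 0.4344  0.1473 -0.0013]
280 260 [ 0.4271  0.1473 -0.0012]
280 270 [ 0.42    0.1473 -0.0011]
280 280 [ 0.4129  0.1473 -0.0013]
280 290 [ 0.4059  0.1474 -0.0008]
```

View pics/w11.png

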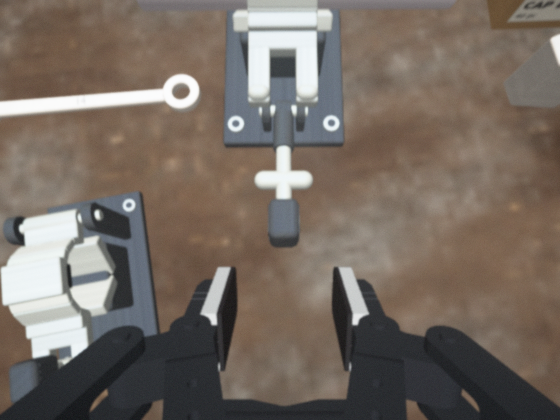

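Call:
{"fn": "jog_arm", "kwargs": {
  "plan": [
    {"dp": [0, 0, 0.06], "turn": [0, 0, 0], "claw": 40},
    {"dp": [0, 0, 0.06], "turn": [0, 0, 0], "claw": 40},
    {"dp": [0, 0, 0.04], "turn": [0, 0, 0], "claw": 40},
    {"dp": [0, 0, 0.018], "turn": [0, 0, 0], "claw": 40},
    {"dp": [0, 0, 0], "turn": [0, 0, 0], "claw": 40}
  ]
}}

```text
t: 20.9
position: [0.4765, 0.0833, 0.0492]
tool_rot: [3.006, -0.219, 0.741]
ft_force: [0.5, 0.1, -0.5]
width: 0.0402
```

```bash
python3 - <<'E'
from h import *
o,Rm,p=st(); print(o['joint_pos'].round(3))
go(.453,.143,.032,.5)
d=snap('wrist','w12')
E
```

```text
[-0.045  0.428  2.063 -0.286  0.176  1.941]
now [0.4606 0.1476 0.0492] turn share [ 0.009  0.021 -0.009] dp share now-axes [-0.0295  0.0092  0.0234] after-turn axes [-0.0299  0.0091  0.0229] n 0.3099919501725004
t 20.9 F [ 0.53  0.16 -0.48] w 0.04023324352416081
```

View pics/w12.png

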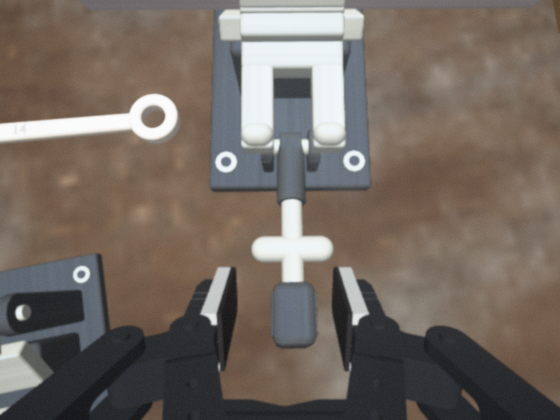

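Call:
{"fn": "jog_arm", "kwargs": {
  "plan": [
    {"dp": [0, 0, -0.06], "turn": [0, 0, 0], "claw": 40},
    {"dp": [0, 0, 0], "turn": [0, -0.12, 0], "claw": 40},
    {"dp": [0, 0, 0], "turn": [0, -0.1, 0], "claw": 40},
    {"dp": [0, 0, 0], "turn": [0, 0, 0], "claw": 40},
    {"dp": [0, 0, 0], "turn": [0, 0, 0], "claw": 40}
  ]
}}

```text
t: 21.58
position: [0.4613, 0.0856, 0.0751]
tool_rot: [3.071, -0.224, 0.479]
ft_force: [-0.3, -0.7, 0.3]
width: 0.0399
```

```bash
python3 - <<'E'
from h import *
o,Rm,p=st(); print(o['joint_pos'].round(3))
go(.452,.143,.0304,.32)
E
```

```text
[-0.052  0.359  1.952 -0.063  0.523  1.715]
now [0.4452 0.1478 0.0751] turn share [ 0.007  0.013 -0.01 ] dp share now-axes [-0.0143  0.0092  0.0893] after-turn axes [-0.0153  0.0096  0.0891] n 0.7273146861249574
t 21.575 F [-0.16 -0.76  0.25] w 0.039924719199460945
```

Call:
{"fn": "jog_arm", "kwargs": {
  "plan": [
    {"dp": [-0.0145, 0.0095, 0], "turn": [0.007, 0.013, -0.01], "claw": 40},
    {"dp": [0, 0, 0.04], "turn": [0, 0, 0], "claw": 40},
    {"dp": [0, 0, 0.035], "turn": [0, 0, 0], "claw": 40},
    {"dp": [0, 0, 0.014], "turn": [0, 0, 0], "claw": 40},
    {"dp": [0, 0, 0], "turn": [0, 0, 0], "claw": 40}
  ]
}}

```text
t: 22.2
position: [0.4676, 0.0798, 0.0304]
tool_rot: [3.073, -0.211, 0.493]
ft_force: [0.4, -0.0, 0.1]
width: 0.0399
```

```bash
python3 - <<'E'
from h import *
o,Rm,p=st(); print(o['joint_pos'].round(3))
go(.452,.143,.0304,.32)
d=snap('wrist','w13')
E
```

```text
[-0.069  0.459  1.996 -0.06   0.369  1.691]
now [0.4523 0.143  0.0304] turn share [ 0.     0.002 -0.   ] dp share now-axes [-0.0006 -0.0001 -0.0003] after-turn axes [-0.0006 -0.0001 -0.0003] n 0.004944188336804018
t 22.2 F [0.37 0.02 0.11] w 0.03992827891325596
```

View pics/w13.png

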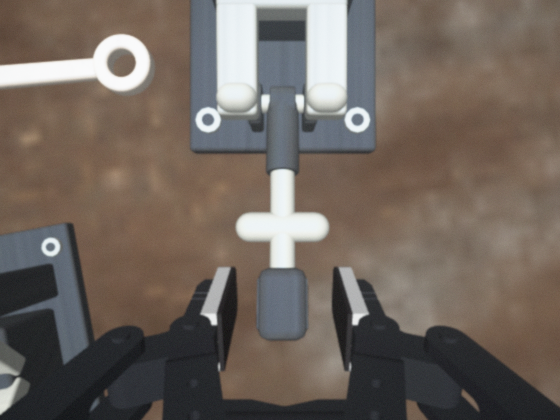

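Call:
{"fn": "jog_arm", "kwargs": {
  "force": 60,
  "plan": [
    {"dp": [0, 0, 0], "turn": [0, 0, 0], "claw": 10},
    {"dp": [0, 0, 0], "turn": [0, 0, 0], "claw": 10},
    {"dp": [0, 0, 0], "turn": [0, 0, 0], "claw": 10},
    {"dp": [0, 0, 0], "turn": [0, 0, 0], "claw": 10},
    {"dp": [0, 0, 0], "turn": [0, 0, 0], "claw": 10}
  ]
}}

```text
t: 22.88
position: [0.4681, 0.0801, 0.0309]
tool_rot: [3.073, -0.211, 0.495]
ft_force: [-4.1, 3.9, 6.3]
width: 0.0164
```

```bash
python3 - <<'E'
from h import *
go(.452,.143,.0304,.32)
d=snap('wrist','w14')
# draw out along rod 16 mm: rod dir
a=1.33; k0=np.array([.4475,.0437])
def tgt(a,pull,p):
    L=.085+pull; k=np.array([.530-L*np.sin(a),.025+L*np.cos(a)]); return k+.014*np.array([np.sin(p),-np.cos(p)])
for A,pl,p in [(1.33,0,.32),(1.33,.016,.32),(1.2,.016,.25),(1.0,.016,.1),(.8,.016,-.05),(.6,.016,-.2),(.4,.016,-.35),(.2,.016,-.5),(0.0,.016,-.6),(-.02,.016,-.6),(-.02,.0015,-.6)]: print(A,pl,p,tgt(A,pl,p).round(4))
E
```

```text
now [0.4527 0.1433 0.0309] turn share [0.    0.001 0.   ] dp share now-axes [-0.0017  0.0006  0.0004] after-turn axes [-0.0017  0.0006  0.0004] n 0.014467886721126193
t 22.875 F [-4.64  3.25  6.26] w 0.01644134629222966
1.33 0 0.32 [0.4519 0.032 ]
1.33 0.016 0.32 [0.4363 0.0358]
1.2 0.016 0.25 [0.4393 0.048 ]
1.0 0.016 0.1 [0.4464 0.0656]
0.8 0.016 -0.05 [0.4568 0.0814]
0.6 0.016 -0.2 [0.4702 0.0946]
0.4 0.016 -0.35 [0.4859 0.1049]
0.2 0.016 -0.5 [0.5032 0.1117]
0.0 0.016 -0.6 [0.5221 0.1144]
-0.02 0.016 -0.6 [0.5241 0.1144]
-0.02 0.0015 -0.6 [0.5238 0.0999]
```

View pics/w14.png

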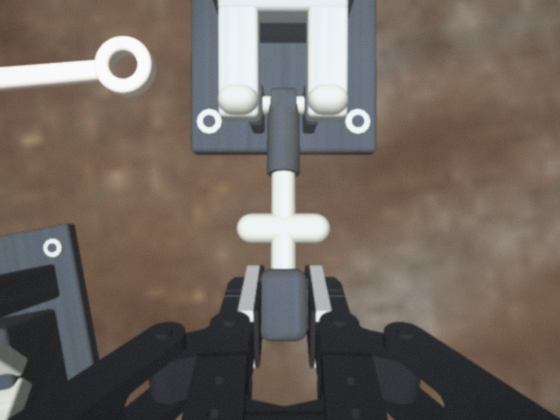

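Call:
{"fn": "jog_arm", "kwargs": {
  "plan": [
    {"dp": [-0.009, 0, -0.006], "turn": [0, 0, 0], "claw": 10},
    {"dp": [-0.009, 0, -0.006], "turn": [0, 0, 0], "claw": 10},
    {"dp": [-0.009, 0, -0.005], "turn": [0, 0, 0], "claw": 10},
    {"dp": [0, 0, 0], "turn": [0, 0, 0], "claw": 10},
    {"dp": [0, 0, 0], "turn": [0, 0, 0], "claw": 10}
  ]
}}

```text
t: 23.55
position: [0.4544, 0.0819, 0.0348]
tool_rot: [3.072, -0.211, 0.499]
ft_force: [8.2, 3.3, -5.8]
width: 0.017
```

```bash
python3 - <<'E'
from h import *
go(.4363,.143,.0358,.32)
d=snap('wrist','w15');W=cloud(d)@C.T
for v in range(100,290,8): print(v,np.nanmedian(W[v-1:v+2,283:286].reshape(-1,3),axis=0).round(4))
E
```

```text
now [0.4389 0.1432 0.0348] turn share [-0.    -0.003 -0.   ] dp share now-axes [-0.0043  0.0004 -0.0037] after-turn axes [-0.0043  0.0004 -0.0036] n 0.045483337446476854
t 23.55 F [ 7.67  4.37 -5.8 ] w 0.016988271052829712
100 [0.5164 0.1439 0.0349]
108 [0.5126 0.1439 0.0354]
116 [0.5091 0.1439 0.0365]
124 [0.5053 0.1439 0.0372]
132 [0.5018 0.1439 0.0381]
140 [0.4988 0.1439 0.0369]
148 [0.4952 0.1439 0.0379]
156 [0.4918 0.1439 0.0385]
164 [0.4885 0.1439 0.0387]
172 [0.485  0.1439 0.04  ]
180 [0.4816 0.1439 0.0405]
188 [0.4783 0.1439 0.041 ]
196 [0.475  0.1439 0.0421]
204 [0.4718 0.1439 0.0425]
212 [0.4685 0.1439 0.0434]
220 [0.4653 0.1439 0.0449]
228 [0.4622 0.1439 0.0456]
236 [0.459  0.1439 0.0457]
244 [0.4559 0.1439 0.0465]
252 [0.4529 0.1439 0.0469]
260 [0.4498 0.1439 0.048 ]
268 [0.4472 0.1439 0.0523]
276 [0.4448 0.1439 0.0558]
284 [0.442  0.1439 0.0563]
```

View pics/w15.png

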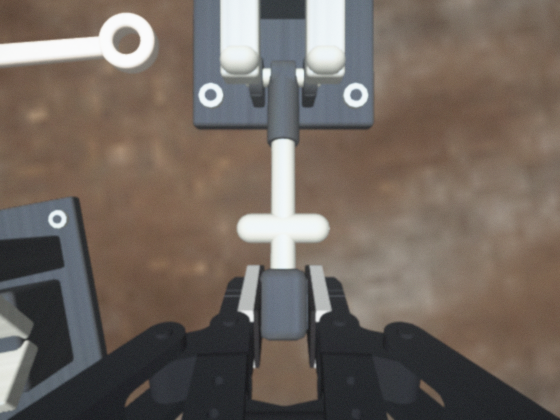

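```bash
cat >> h.py <<'E'
def tgt(a,pull,p):
    L=.085+pull; k=np.array([.530-L*np.sin(a),.025+L*np.cos(a)]); return k+.014*np.array([np.sin(p),-np.cos(p)])
def pitch():
    o,Rm,p=st(); z=C@Rm[:,2]; return np.arctan2(z[0],-z[2])
def arc(As,pull,Ps):
    o,Rm,q=st(); p=pitch(); c=q[[0,2]]; print('p',p.round(3),'pos',q.round(4))
    # current a,pull estimate
    k=c-.014*np.array([np.sin(p),-np.cos(p)]); v=k-[.530,.025]; print('est a',np.arctan2(-v[0],v[1]).round(3),'pull',(np.hypot(*v)-.085).round(4))
    for A,P in zip(As,Ps):
        t=tgt(A,pull,P); d=t-c; X=np.array([np.cos(p),np.sin(p)]);Z=np.array([np.sin(p),-np.cos(p)])
        print('A',round(A,3),'P',round(P,3),'dp',(d@X/.5).round(4),(d@Z/.5).round(4),'turn y',((P-p)/(np.pi/4)).round(3)); c=t;p=P
    print('F',(C@o['ft_force']).round(1),'w',o['width'],o['joint_pos'].round(2))
E
python3 - <<'E'
from h import *
A=1.33-.1*np.arange(1,6); arc(A,.018,.32-.073*np.arange(1,6))
E
```

```text
p 0.322 pos [0.439  0.1432 0.0348]
est a 1.334 pull 0.0132
A 1.23 P 0.247 dp 0.002 -0.0227 turn y -0.096
A 1.13 P 0.174 dp 0.0102 -0.0166 turn y -0.093
A 1.03 P 0.101 dp 0.0107 -0.0163 turn y -0.093
A 0.93 P 0.028 dp 0.0111 -0.0159 turn y -0.093
A 0.83 P -0.045 dp 0.0115 -0.0156 turn y -0.093
F [ 7.9  4.  -5.2] w 0.0171413790577814 [-0.07  0.44  2.03 -0.06  0.36  1.7 ]
```

Call:
{"fn": "jog_arm", "kwargs": {
  "plan": [
    {"dp": [0.002, 0, -0.023], "turn": [0, -0.096, 0], "claw": 10},
    {"dp": [0.01, 0, -0.0165], "turn": [0, -0.093, 0], "claw": 10},
    {"dp": [0.0105, 0, -0.0165], "turn": [0, -0.093, 0], "claw": 10},
    {"dp": [0.011, 0, -0.016], "turn": [0, -0.093, 0], "claw": 10},
    {"dp": [0.0115, 0, -0.0155], "turn": [0, -0.093, 0], "claw": 10}
  ]
}}

```text
t: 24.22
position: [0.4666, 0.0802, 0.0796]
tool_rot: [-3.129, 0.216, 0.082]
ft_force: [4.7, 2.5, -11.9]
width: 0.0167
```

```bash
python3 - <<'E'
from h import *
d=snap('wrist','w16')
A=.83-.1*np.arange(1,6); arc(A,.019,-.045-.073*np.arange(1,6))
E
```

```text
p -0.052 pos [0.4535 0.1431 0.0804]
est a 0.829 pull 0.0178
A 0.73 P -0.118 dp 0.0102 -0.0169 turn y -0.084
A 0.63 P -0.191 dp 0.0125 -0.015 turn y -0.093
A 0.53 P -0.264 dp 0.0129 -0.0146 turn y -0.093
A 0.43 P -0.337 dp 0.0133 -0.0142 turn y -0.093
A 0.33 P -0.41 dp 0.0136 -0.0137 turn y -0.093
F [  5.1   3.  -10.3] w 0.01709808477854852 [-0.08  0.45  1.69  0.    1.05  1.62]
```

View pics/w16.png

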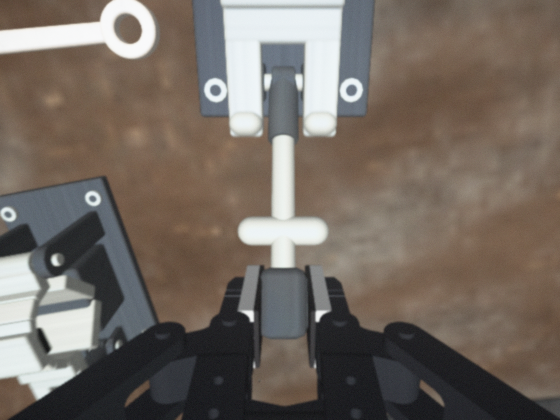

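Call:
{"fn": "jog_arm", "kwargs": {
  "plan": [
    {"dp": [0.01, 0, -0.0165], "turn": [0, -0.085, 0], "claw": 10},
    {"dp": [0.0125, 0, -0.015], "turn": [0, -0.093, 0], "claw": 10},
    {"dp": [0.013, 0, -0.0145], "turn": [0, -0.093, 0], "claw": 10},
    {"dp": [0.0135, 0, -0.014], "turn": [0, -0.093, 0], "claw": 10},
    {"dp": [0.0135, 0, -0.0135], "turn": [0, -0.093, 0], "claw": 10}
  ]
}}

```text
t: 24.9
position: [0.5026, 0.0753, 0.1086]
tool_rot: [-3.039, 0.209, 0.639]
ft_force: [-3.0, 3.1, -12.3]
width: 0.017
```

```bash
python3 - <<'E'
from h import *
d=snap('wrist','w17')
arc([.24,.16,.08,.02],.018,[-.48,-.54,-.6,-.65])
E
```

```text
p -0.416 pos [0.4891 0.1431 0.1083]
est a 0.351 pull 0.0173
A 0.24 P -0.48 dp 0.0146 -0.016 turn y -0.082Traceback (most recent call last):
  File "<stdin>", line 3, in <module>
  File "h.py", line 44, in arc
    print('A',round(A,3),'P',round(P,3),'dp',(d@X/.5).round(4),(d@Z/.5).round(4),'turn y',((P-p)/(np.pi/4)).round(3)); c=t;p=P
                                                                                          ^^^^^^^^^^^^^^^^^^^^^^^
AttributeError: 'float' object has no attribute 'round'
```

View pics/w17.png

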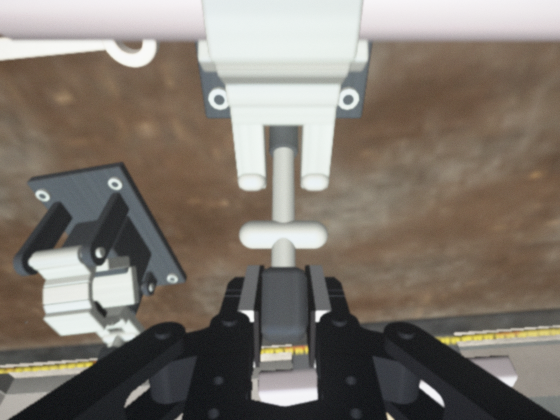

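```bash
python3 - <<'E'
from h import *
arc(np.array([.25,.17,.1,.04,.02]),.018,np.array([-.48,-.54,-.6,-.65,-.65]))
E
```

```text
p -0.416 pos [0.4891 0.1431 0.1083]
est a 0.351 pull 0.0173
A 0.25 P -0.48 dp 0.013 -0.0147 turn y -0.082
A 0.17 P -0.54 dp 0.011 -0.0105 turn y -0.076
A 0.1 P -0.6 dp 0.0096 -0.0091 turn y -0.076
A 0.04 P -0.65 dp 0.0083 -0.0077 turn y -0.064
A 0.02 P -0.65 dp 0.0032 -0.0026 turn y 0.0
F [ -1.9   2.6 -11.5] w 0.0169249273082883 [-0.09  0.62  1.33  0.02  1.61  1.61]
```

Call:
{"fn": "jog_arm", "kwargs": {
  "plan": [
    {"dp": [0.013, 0, -0.0145], "turn": [0, -0.082, 0], "claw": 10},
    {"dp": [0.011, 0, -0.0105], "turn": [0, -0.076, 0], "claw": 10},
    {"dp": [0.0095, 0, -0.009], "turn": [0, -0.076, 0], "claw": 10},
    {"dp": [0.0085, 0, -0.0075], "turn": [0, -0.064, 0], "claw": 10},
    {"dp": [0.003, 0, -0.0025], "turn": [0, 0, 0], "claw": 10}
  ]
}}

```text
t: 25.58
position: [0.5324, 0.0712, 0.1165]
tool_rot: [-2.931, 0.202, 0.981]
ft_force: [-4.5, 2.8, -10.8]
width: 0.0168
```

```bash
python3 - <<'E'
from h import *
d=snap('wrist','w18')
d=snap('scene','s18');f=d['frame'][130:310,200:400,::-1]
cv2.imwrite('pics/s18c.png',cv2.resize(f,None,fx=3.2,fy=3.2,interpolation=cv2.INTER_CUBIC))
arc(np.array([.0,0.]),.018,np.array([-.65,-.65]))
W=cloud(dict(np.load('pics/w18.npz')))@C.T
for v in range(90,280,10): print(v,[np.nanmedian(W[v-1:v+2,u-1:u+2].reshape(-1,3),axis=0).round(4).tolist() for u in (250,284,316)])
E
```

```text
p -0.644 pos [0.5176 0.1433 0.117 ]
est a 0.039 pull 0.0183
A 0.0 P -0.65 dp 0.0066 -0.0044 turn y -0.007
A 0.0 P -0.65 dp 0.0 0.0 turn y 0.0
F [-5.1  1.9 -9.4] w 0.016660578351473932 [-0.1   0.76  1.1   0.02  1.93  1.61]
90 [[0.6031, 0.1528, 0.1012], [0.6034, 0.144, 0.1014], [0.6035, 0.1357, 0.1013]]
100 [[0.6028, 0.1526, 0.1048], [0.603, 0.144, 0.1049], [0.603, 0.1359, 0.1048]]
110 [[0.6006, 0.1528, 0.1058], [0.6005, 0.144, 0.1057], [0.6006, 0.1358, 0.1061]]
120 [[0.597, 0.1531, 0.1057], [0.597, 0.144, 0.1056], [0.5969, 0.1355, 0.1054]]
130 [[0.5933, 0.1533, 0.1053], [0.5934, 0.144, 0.1054], [0.5933, 0.1353, 0.1053]]
140 [[0.5893, 0.1536, 0.105], [0.5895, 0.144, 0.1051], [0.5896, 0.135, 0.1053]]
150 [[0.5851, 0.1539, 0.1052], [0.5853, 0.144, 0.1049], [0.5847, 0.1346, 0.1045]]
160 [[0.5805, 0.1543, 0.1048], [0.5805, 0.144, 0.1046], [0.5809, 0.1344, 0.1045]]
170 [[0.5448, 0.1585, 0.0768], [0.5448, 0.1441, 0.0762], [0.5447, 0.1305, 0.0765]]
180 [[0.5382, 0.1591, 0.0765], [0.5312, 0.1441, 0.0707], [0.5376, 0.13, 0.0762]]
190 [[0.5305, 0.1595, 0.0758], [0.5307, 0.1441, 0.0763], [0.5303, 0.1295, 0.0759]]
200 [[0.5221, 0.1603, 0.0755], [0.5302, 0.1441, 0.0816], [0.5222, 0.129, 0.0755]]
210 [[0.5186, 0.1603, 0.0788], [0.5298, 0.1441, 0.0867], [0.5188, 0.1289, 0.0789]]
220 [[0.3918, 0.1741, -0.0014], [0.5294, 0.1441, 0.0919], [0.3916, 0.1165, -0.0012]]
230 [[0.5301, 0.1585, 0.0977], [0.5305, 0.1441, 0.0978], [0.5304, 0.1306, 0.0976]]
240 [[0.5283, 0.1585, 0.1014], [0.529, 0.1441, 0.1016], [0.5286, 0.1307, 0.1014]]
250 [[0.5231, 0.1591, 0.1029], [0.5281, 0.1441, 0.106], [0.5225, 0.13, 0.1028]]
260 [[0.3168, 0.1798, -0.002], [0.5278, 0.1441, 0.1104], [0.318, 0.1114, -0.0017]]
270 [[0.5313, 0.1574, 0.1167], [0.5343, 0.1441, 0.1181], [0.5308, 0.1315, 0.1164]]
```

View pics/w18.png

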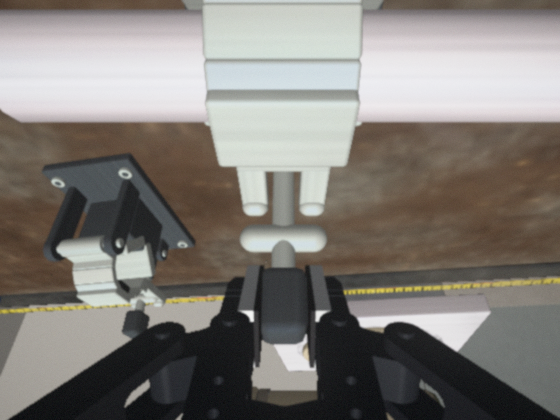

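View pics/s18c.png

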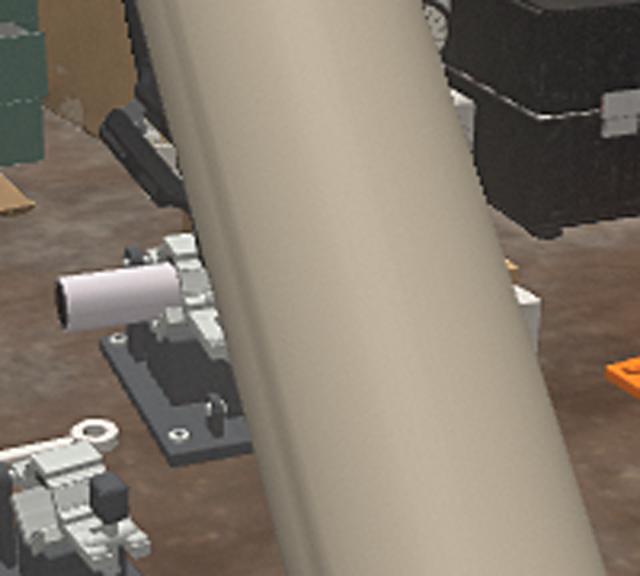

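Call:
{"fn": "jog_arm", "kwargs": {
  "plan": [
    {"dp": [0.004, 0, -0.003], "turn": [0, 0, 0], "claw": 10},
    {"dp": [0.004, 0, -0.003], "turn": [0, 0, 0], "claw": 10},
    {"dp": [0.003, 0, -0.0025], "turn": [0, 0, 0], "claw": 10},
    {"dp": [0, 0, 0], "turn": [0, 0, 0], "claw": 10},
    {"dp": [0, 0, 0], "turn": [0, 0, 0], "claw": 10}
  ]
}}

```text
t: 26.3
position: [0.5389, 0.0704, 0.1175]
tool_rot: [-2.933, 0.201, 0.979]
ft_force: [-4.7, 3.1, -11.0]
width: 0.0172
```

```bash
python3 - <<'E'
from h import *
d=snap('wrist','w19');W=cloud(d)@C.T
arc(np.array([.0,0.]),.018,np.array([-.65,-.65]))
for v in range(170,280,10): print(v,[np.nanmedian(W[v-1:v+2,u-1:u+2].reshape(-1,3),axis=0).round(4).tolist() for u in (250,284,316)])
E
```

```text
p -0.644 pos [0.5242 0.1433 0.1175]
est a -0.025 pull 0.0187
A 0.0 P -0.65 dp -0.0035 0.0043 turn y -0.007
A 0.0 P -0.65 dp 0.0 0.0 turn y 0.0
F [ -5.5   2.8 -10.2] w 0.017118669376628353 [-0.1   0.77  1.07  0.02  1.94  1.61]
170 [[0.5813, 0.1549, 0.1048], [0.5818, 0.1441, 0.1047], [0.5815, 0.134, 0.1046]]
180 [[0.544, 0.1591, 0.0769], [0.5343, 0.1442, 0.0691], [0.5437, 0.1301, 0.0768]]
190 [[0.5361, 0.1597, 0.0762], [0.534, 0.1442, 0.0747], [0.5361, 0.1296, 0.0763]]
200 [[0.5279, 0.1604, 0.0759], [0.5341, 0.1442, 0.0805], [0.5287, 0.129, 0.0763]]
210 [[0.5204, 0.1609, 0.0762], [0.534, 0.1442, 0.0856], [0.5209, 0.1285, 0.0766]]
220 [[0.5154, 0.1617, 0.0785], [0.5337, 0.1442, 0.0912], [0.5161, 0.1279, 0.0792]]
230 [[0.5344, 0.1589, 0.0969], [0.5344, 0.1442, 0.0969], [0.5339, 0.1304, 0.0967]]
240 [[0.533, 0.1586, 0.1012], [0.5335, 0.1442, 0.1015], [0.5338, 0.1305, 0.1014]]
250 [[0.5302, 0.1586, 0.1043], [0.5333, 0.1442, 0.1061], [0.5297, 0.1304, 0.1044]]
260 [[0.3236, 0.1798, -0.0014], [0.5332, 0.1442, 0.1107], [0.3232, 0.1113, -0.0016]]
270 [[0.5373, 0.1575, 0.1175], [0.5395, 0.1441, 0.1184], [0.5378, 0.1316, 0.1177]]
```

Call:
{"fn": "jog_arm", "kwargs": {
  "plan": [
    {"dp": [0.0042, 0, 0.0056], "turn": [0, 0, 0], "claw": 10},
    {"dp": [0.0042, 0, 0.0056], "turn": [0, 0, 0], "claw": 10},
    {"dp": [0.0042, 0, 0.0056], "turn": [0, 0, 0], "claw": 10},
    {"dp": [0.0042, 0, 0.0056], "turn": [0, 0, 0], "claw": 10},
    {"dp": [0, 0, 0], "turn": [0, 0, 0], "claw": 10}
  ]
}}

```text
t: 26.98
position: [0.5389, 0.0704, 0.1039]
tool_rot: [-2.932, 0.201, 0.979]
ft_force: [-5.6, 3.7, -6.5]
width: 0.0169
```

```bash
python3 - <<'E'
from h import *
d=snap('wrist','w20');W=cloud(d)@C.T
arc(np.array([.0,0.]),.001,np.array([-.65,-.65]))
for v in range(170,280,10): print(v,[np.nanmedian(W[v-1:v+2,u-1:u+2].reshape(-1,3),axis=0).round(4).tolist() for u in (250,284,316)])
E
```

```text
p -0.644 pos [0.5243 0.1434 0.104 ]
est a -0.03 pull 0.0052
A 0.0 P -0.65 dp 0.0006 0.0099 turn y -0.008
A 0.0 P -0.65 dp 0.0 0.0 turn y 0.0
F [-5.5  2.2 -5.7] w 0.016754839912862814 [-0.1   0.78  1.09  0.02  1.92  1.61]
170 [[0.5978, 0.153, 0.1057], [0.5974, 0.1441, 0.1054], [0.5978, 0.1358, 0.1054]]
180 [[0.5933, 0.1532, 0.1052], [0.5934, 0.1441, 0.1052], [0.5933, 0.1355, 0.1052]]
190 [[0.589, 0.1536, 0.105], [0.5885, 0.1441, 0.1051], [0.5886, 0.1351, 0.1051]]
200 [[0.5843, 0.1539, 0.1051], [0.5842, 0.1441, 0.1047], [0.5841, 0.1348, 0.1048]]
210 [[0.5785, 0.1543, 0.1044], [0.5787, 0.1441, 0.1044], [0.5786, 0.1344, 0.1047]]
220 [[0.5312, 0.1594, 0.076], [0.5333, 0.1442, 0.0773], [0.5311, 0.1298, 0.076]]
230 [[0.534, 0.1588, 0.083], [0.5341, 0.1442, 0.0829], [0.5338, 0.1303, 0.0827]]
240 [[0.5339, 0.1586, 0.0878], [0.5338, 0.1442, 0.0881], [0.5336, 0.1306, 0.0877]]
250 [[0.5299, 0.1587, 0.0906], [0.533, 0.1442, 0.0926], [0.5301, 0.1305, 0.0905]]
260 [[0.3487, 0.1773, -0.0014], [0.5332, 0.1442, 0.0971], [0.3489, 0.1137, -0.0013]]
270 [[0.5381, 0.1575, 0.1039], [0.5393, 0.1442, 0.1047], [0.5375, 0.1316, 0.1036]]
```

View pics/w20.png

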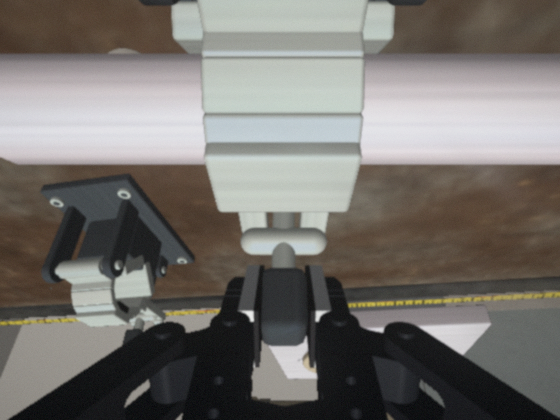

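Call:
{"fn": "jog_arm", "kwargs": {
  "plan": [
    {"dp": [0.0009, 0, 0.0012], "turn": [0, 0, 0], "claw": 10},
    {"dp": [0.0009, 0, 0.0012], "turn": [0, 0, 0], "claw": 10},
    {"dp": [0.0009, 0, 0.0012], "turn": [0, 0, 0], "claw": 10},
    {"dp": [0, 0, 0], "turn": [0, 0, 0], "claw": 10},
    {"dp": [0, 0, 0], "turn": [0, 0, 0], "claw": 10}
  ]
}}

```text
t: 27.65
position: [0.539, 0.0704, 0.102]
tool_rot: [-2.933, 0.201, 0.978]
ft_force: [-5.1, 3.1, -7.3]
width: 0.0167
```

Call:
{"fn": "jog_arm", "kwargs": {
  "plan": [
    {"dp": [0.0006, 0, 0.0008], "turn": [0, 0, 0], "claw": 10},
    {"dp": [0.0006, 0, 0.0008], "turn": [0, 0, 0], "claw": 10},
    {"dp": [0, 0, 0], "turn": [0, 0, 0], "claw": 10},
    {"dp": [0, 0, 0], "turn": [0, 0, 0], "claw": 10},
    {"dp": [0, 0, 0], "turn": [0, 0, 0], "claw": 10}
  ]
}}

```text
t: 28.28
position: [0.539, 0.0704, 0.101]
tool_rot: [-2.933, 0.201, 0.978]
ft_force: [-5.3, 4.5, -6.5]
width: 0.0168
```

Call:
{"fn": "jog_arm", "kwargs": {
  "plan": [
    {"dp": [0.0006, 0, 0.0008], "turn": [0, 0, 0], "claw": 10},
    {"dp": [0.0006, 0, 0.0008], "turn": [0, 0, 0], "claw": 10},
    {"dp": [0, 0, 0], "turn": [0, 0, 0], "claw": 10},
    {"dp": [0, 0, 0], "turn": [0, 0, 0], "claw": 10},
    {"dp": [0, 0, 0], "turn": [0, 0, 0], "claw": 10}
  ]
}}

```text
t: 28.9
position: [0.539, 0.0704, 0.1008]
tool_rot: [-2.933, 0.201, 0.978]
ft_force: [-5.7, 3.6, -0.5]
width: 0.0167
```

```bash
python3 - <<'E'
from h import *
d=snap('wrist','w21');W=cloud(d)@C.T
arc(np.array([.0,0.]),.001,np.array([-.65,-.65]))
for v in range(215,280,5): print(v,[np.nanmedian(W[v-1:v+2,u-1:u+2].reshape(-1,3),axis=0).round(4).tolist() for u in (250,284,316)])
E
```

```text
p -0.644 pos [0.5243 0.1434 0.1008]
est a -0.031 pull 0.002
A 0.0 P -0.65 dp -0.0034 0.0048 turn y -0.008
A 0.0 P -0.65 dp 0.0 0.0 turn y 0.0
F [-5.8  2.3 -0.5] w 0.016937529558418114 [-0.1   0.79  1.09  0.02  1.91  1.61]
215 [[0.5807, 0.1541, 0.1047], [0.5808, 0.1441, 0.1047], [0.5808, 0.1348, 0.1046]]
220 [[0.537, 0.1584, 0.077], [0.534, 0.1442, 0.0752], [0.5368, 0.1307, 0.0765]]
225 [[0.5323, 0.1593, 0.0759], [0.5336, 0.1442, 0.0771], [0.5322, 0.13, 0.0761]]
230 [[0.534, 0.1589, 0.0799], [0.5345, 0.1442, 0.08], [0.5338, 0.1304, 0.0798]]
235 [[0.5339, 0.1587, 0.0824], [0.5346, 0.1442, 0.0828], [0.5341, 0.1306, 0.0824]]
240 [[0.5338, 0.1587, 0.0847], [0.5338, 0.1442, 0.0848], [0.5337, 0.1307, 0.0848]]
245 [[0.5315, 0.1588, 0.086], [0.5329, 0.1442, 0.0868], [0.5322, 0.1306, 0.0862]]
250 [[0.5293, 0.1589, 0.0871], [0.5334, 0.1442, 0.0894], [0.5296, 0.1305, 0.0873]]
255 [[0.3646, 0.1759, -0.0016], [0.5333, 0.1442, 0.0918], [0.3654, 0.115, -0.0012]]
260 [[0.3551, 0.1766, -0.0017], [0.5332, 0.1442, 0.0943], [0.3556, 0.1144, -0.0013]]
265 [[0.5352, 0.1582, 0.0973], [0.5328, 0.1442, 0.0964], [0.5344, 0.1309, 0.097]]
270 [[0.5376, 0.1575, 0.1008], [0.5397, 0.1442, 0.102], [0.537, 0.1316, 0.1005]]
275 [[0.5403, 0.1572, 0.1039], [0.5401, 0.1442, 0.1043], [0.5406, 0.132, 0.1042]]
```

View pics/w21.png

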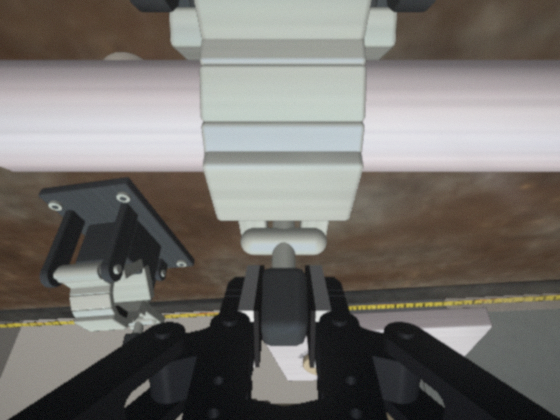

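The cross-bar is seated behind the lips (bar at (284,242), force on the tool dropped to ~0). Releasing.

Call:
{"fn": "jog_arm", "kwargs": {
  "plan": [
    {"dp": [0, 0, 0], "turn": [0, 0, 0], "claw": 40},
    {"dp": [0, 0, 0], "turn": [0, 0, 0], "claw": 40},
    {"dp": [0, 0, 0], "turn": [0, 0, 0], "claw": 40},
    {"dp": [0, 0, 0], "turn": [0, 0, 0], "claw": 40},
    {"dp": [0, 0, 0], "turn": [0, 0, 0], "claw": 40}
  ]
}}

```text
t: 29.58
position: [0.5405, 0.0699, 0.1006]
tool_rot: [-2.934, 0.202, 0.974]
ft_force: [0.2, -0.3, 0.3]
width: 0.0401
```

```bash
python3 - <<'E'
from h import *
d=snap('wrist','w22');W=cloud(d)@C.T
arc(np.array([.0,0.]),.001,np.array([-.65,-.65]))
for v in range(215,350,8): print(v,[np.nanmedian(W[v-1:v+2,u-1:u+2].reshape(-1,3),axis=0).round(4).tolist() for u in (250,284,316)])
E
```

```text
p -0.641 pos [0.5259 0.143  0.1005]
est a -0.049 pull 0.0018
A 0.0 P -0.65 dp -0.0061 0.0063 turn y -0.011
A 0.0 P -0.65 dp 0.0 0.0 turn y 0.0
F [ 0.1  0.8 -0. ] w 0.0402080098944171 [-0.1   0.79  1.09  0.02  1.91  1.61]
215 [[0.5822, 0.1536, 0.1046], [0.5824, 0.1438, 0.105], [0.5824, 0.1345, 0.1048]]
223 [[0.5361, 0.1583, 0.0765], [0.5339, 0.1439, 0.0751], [0.5354, 0.1303, 0.0762]]
231 [[0.5337, 0.1587, 0.0787], [0.534, 0.1439, 0.0789], [0.534, 0.1299, 0.0792]]
239 [[0.5345, 0.1584, 0.0835], [0.5341, 0.1439, 0.0835], [0.5338, 0.1301, 0.0832]]
247 [[0.5325, 0.1585, 0.0862], [0.5336, 0.1439, 0.0869], [0.5324, 0.1301, 0.0863]]
255 [[0.5282, 0.1591, 0.0874], [0.5336, 0.1439, 0.0908], [0.5265, 0.1295, 0.0869]]
263 [[0.3518, 0.1766, -0.0014], [0.5335, 0.1439, 0.0943], [0.3512, 0.1136, -0.0018]]
271 [[0.3347, 0.1779, -0.0017], [0.5399, 0.1438, 0.1014], [0.3346, 0.1126, -0.0017]]
279 [[0.3168, 0.1792, -0.0016], [0.5402, 0.1438, 0.1049], [0.3176, 0.1114, -0.0015]]
287 [[0.2981, 0.1807, -0.0015], [0.5401, 0.1438, 0.1082], [0.2966, 0.1099, -0.0018]]
295 [[0.2764, 0.1823, -0.0015], [0.5399, 0.1438, 0.1115], [0.2808, 0.1089, -0.0001]]
303 [[0.2646, 0.1829, 0.0031], [0.5401, 0.1438, 0.1147], [0.2657, 0.1081, 0.0034]]
311 [[-1.4292, 0.3393, -0.6334], [0.5399, 0.1438, 0.1175], [0.2475, 0.1059, 0.0052]]
319 [[-1.4384, 0.3417, -0.5885], [0.54, 0.1438, 0.1207], [0.1373, 0.0981, -0.024]]
327 [[-1.4377, 0.3397, -0.5413], [0.5388, 0.1438, 0.123], [0.1379, 0.0987, -0.0121]]
335 [[-1.4436, 0.3374, -0.4985], [0.5353, 0.1438, 0.1247], [0.1345, 0.099, -0.0017]]
343 [[-1.4372, 0.3346, -0.4548], [0.5261, 0.1439, 0.1247], [0.1003, 0.0966, -0.0007]]
```

View pics/w22.png

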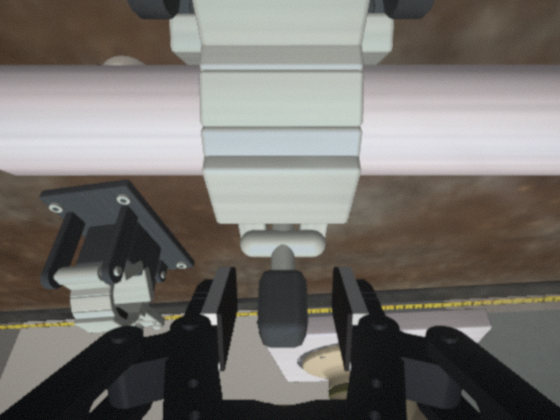

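Call:
{"fn": "jog_arm", "kwargs": {
  "plan": [
    {"dp": [0, 0, -0.02], "turn": [0, 0, 0], "claw": 40},
    {"dp": [0, 0, -0.05], "turn": [0, 0, 0], "claw": 40},
    {"dp": [0, 0, -0.08], "turn": [0, 0, 0], "claw": 40},
    {"dp": [0, 0, -0.06], "turn": [0, 0.1, 0], "claw": 40},
    {"dp": [0, 0, 0], "turn": [0, 0.1, 0], "claw": 40}
  ]
}}

```text
t: 30.25
position: [0.6045, 0.0609, 0.1865]
tool_rot: [-3.014, 0.208, 0.733]
ft_force: [-0.9, 0.2, -0.6]
width: 0.04
```

Call:
{"fn": "jog_arm", "kwargs": {
  "plan": [
    {"dp": [0, 0, 0], "turn": [0, 0.2, 0], "claw": 40},
    {"dp": [0, 0, 0], "turn": [0, 0.2, 0], "claw": 40},
    {"dp": [-0.06, 0.08, 0], "turn": [0, 0, 0], "claw": 40},
    {"dp": [-0.08, 0.08, 0], "turn": [0, 0, 0], "claw": 40},
    {"dp": [-0.08, 0.08, 0], "turn": [0, 0, 0], "claw": 40}
  ]
}}

```text
t: 30.88
position: [0.4778, -0.0437, 0.2042]
tool_rot: [-3.112, 0.214, 0.264]
ft_force: [0.3, -1.1, -0.5]
width: 0.0402
```

Call:
{"fn": "jog_arm", "kwargs": {
  "plan": [
    {"dp": [-0.06, 0.09, 0], "turn": [0, 0, 0], "claw": 40},
    {"dp": [-0.04, 0.09, 0], "turn": [0, 0, 0], "claw": 40},
    {"dp": [0, 0.08, 0], "turn": [0, 0, 0], "claw": 40},
    {"dp": [0, 0, 0], "turn": [0, 0, 0], "claw": 40},
    {"dp": [0, 0, 0], "turn": [0, 0, 0], "claw": 40}
  ]
}}

```text
t: 31.5
position: [0.4124, -0.1644, 0.2122]
tool_rot: [-3.111, 0.214, 0.265]
ft_force: [-0.6, 0.4, 0.7]
width: 0.04
```

```bash
python3 - <<'E'
from h import *
go(.5,.14,.3)
a=dict(np.load('pics/top0.npz'));d=snap('top','t9')
f=np.vstack([a['frame'][150:280,150:370],d['frame'][150:280,150:370]])[:,:,::-1]
cv2.imwrite('pics/t9c.png',cv2.resize(f,None,fx=2.2,fy=2.2))
d=snap('scene','s9');f=d['frame'][130:310,190:390,::-1]
cv2.imwrite('pics/s9c.png',cv2.resize(f,None,fx=3.2,fy=3.2,interpolation=cv2.INTER_CUBIC))
W=cloud(dict(np.load('pics/t9.npz')))@C.T
V=W[185:222,215:312].reshape(-1,3); T2=V[(V[:,2]>.08)&(abs(V[:,1]-.143)>.03)];print('tube x',np.median(T2[:,0]),'y',T2[:,1].min(),T2[:,1].max())
K=W[200:260,235:290].reshape(-1,3);K=K[(K[:,2]>.11)];print('knob',len(K),np.median(K,axis=0))
E
```

```text
now [ 0.431  -0.1065  0.2122] turn share [-0.     0.216 -0.001] dp share now-axes [ 0.106  -0.4931 -0.1965] after-turn axes [ 0.138  -0.4931 -0.1757] n 4.330618777424259
t 31.5 F [-0.7   0.35  0.66] w 0.03996280058385906
tube x 0.5930251401898429 y 0.040469546274354805 0.22999604451687491
knob 92 [0.52956803 0.14357772 0.12370669]
```

View pics/t9c.png

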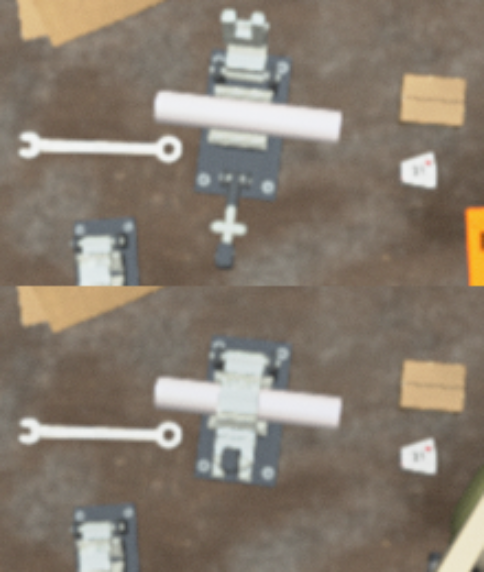

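View pics/s9c.png

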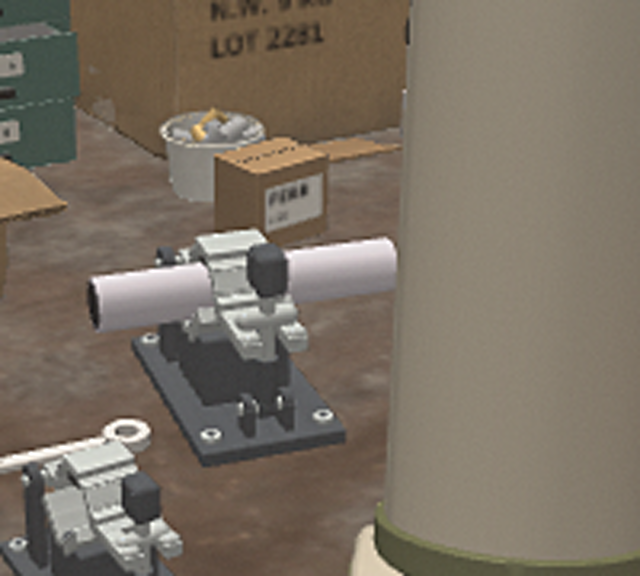

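The bolt stands upright in the slot with its bar behind the lips. The tube and the bystanders look unmoved, and the arm is clear. Handing in.

```bash
python3 -c "
from station import robot
print(robot.hand_in())"
```

```text
the job is handed in; nothing more can be done
None
```

The cap is clamped on the tube by the swing bolt, and I handed the job in at about 31.5 s. The hand-in gave no verdict.

**Cap:** I pushed it over from behind with the fingertips and pressed on both prongs until it bedded at about −0.06 rad. The force at the fork peaked at 16.7 N, above your 12 N target but under 20 N. I then eased it to about 14.6 N and held it for just over half a second.

**Bolt:** I pinched the knob, drew the rod out about 18 mm, swung it upright and lowered the bar into the notch. I only let go once the force on the wrist had dropped to near zero.

**Last checks:**
- **Knob:** it sits over the slot, within about 1 mm sideways of the fork point.
- **Bolt:** it stands upright, drawn out roughly 2 mm with its bar behind the lips.
- **Tube:** it moved by less than 1 mm.
- **Spanner, die and carton:** they look unmoved between the first and last top views.
- **Arm:** it is clear of everything, with the wrist force only noise.

**Not measured:** the forces of the bar on the fork and the pad on the tube. I infer them from the spring and the bar's height. The margin is thin, because the bolt is drawn out so little that the spring pushes with only about 4.5 N.

**What went off plan:** the first two move calls were refused, apparently for leaving out the zero turns. One approach to the knob hit a wrist joint limit, so I redid it with the tool tilted less. Nothing was touched in either case.

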